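# Seat the sensor board in the home hub's card frame

## Robot

A 6-joint arm with a two-finger parallel gripper is mounted at the origin on the work surface. World frame = base frame: x ahead of the robot, y to its left, z up, the work surface at z = 0. Lengths are in m, angles in degrees, forces in N, time in s.
With the tool pointing down it reaches from about 0.275 to 0.825 m from the base axis. Payload 4.9 kg.
Tool frame: the origin (TCP) lies on the centre line of the jaws, within the pads' length; the fingertips stand tcp_to_tips ahead of it and the grasp point (between the pads) is the TCP (tcp_to_tips is the distance from the TCP to the fingertips, in m); z points along the fingers, y is the line along which they close (so a half turn about z gives the same grasp; the last joint's range is limited). The gripper opens to 85 mm and grips with 20 to 120 N. Pads are 22 mm wide; open, the fingers measure 114 mm over their backs; the gripper's body (76 mm by 85 mm) begins 54 mm behind the grasp point. The pads swing forward as they close: fully open they stand 13 mm farther back than shut.
Start: joints at [69.259, 18.69, -11.035, 60.275, 0, 82.311], TCP at [0.124, 0.536, 0.22] pointing down, gripper open.
Joint ranges: [-152.03, 152.03], [-55.5, 102.48], [-74.3, 77.21], [-110.64, 120.58], [-84.22, 78.4], [-180, 180]. Speed limits (degrees/s): [147.25, 147.25, 180, 180, 180, 180].

## Interface

Orientations are given as a 3x3 rotation matrix whose columns are the frame's x, y, z axes.
In Python, from bench import * gives the robot as it stands. The module is installed in compiled form; this text tells all that it offers.
- The arm moves only by the tool drive_tool, never from a script. Its argument "motion" is a list of rows, each an object of numbers: "tx", "ty", "tz": the shift along the tool's x, y, z in mm; "wx", "wy", "wz": the turn, a rotation vector about the tool's x, y, z in degrees; "jaw": the finger opening in mm, from 0 to 85.4. In form: [{"tx": .., "ty": .., "tz": .., "wx": .., "wy": .., "wz": .., "jaw": ..}, ...]. A call has 1 to 5 rows; each row is the pose to reach, as a shift and turn from the pose commanded when the call began, along the tool's axes at that moment; what a row does not reach only later rows make up. A row lasts 1/10 s, in which the tool goes at most 50 mm and 8.59 degrees, less where a joint would pass 70% of its speed; a pose out of reach is approached as far as the arm can. A call with a gripper value outside its range is refused whole. The fingers move at their own pace and stop on an object; "newtons" is the grip in N (left out, the last holds). Time passes only in rows, so rows that repeat a pose let the fingers close. It gives the time, the measured TCP pose, the force, the opening and the grip force at its end, in the units of the state.
- sense(): the state, without advancing time (a new reading comes with each control period).
- capture(name): name is "side" or "top"; returns (picture, depth): 384x512x3 uint8, blue, green, red; 384x512 float32, m along the optical axis (not along the pixel's ray), 0 where there is no reading.
- get_calibration(name): a dict with "camera_matrix" (3x3 intrinsics, pixels), "dist" ([k1, k2, p1, p2, k3] as OpenCV has them; the pictures are not rectified), "T" (4x4, takes a point from camera to world coordinates). Camera axes: x right, y down, z forward; pixel columns grow to the right and rows downward; lengths in m; the calibration is good to about 2 mm. A picture is of the moment at which its call begins. get_calibration takes no time and is no camera call.
- job_done(): hands the job in; it is judged then, once.
The state is a dict: "time": time; "qpos": joint angles; "dq": joint speeds; "joint_torque": joint torques, N m; "eef_pos": TCP position; "tcp_rot": TCP orientation; "ft_force": force on the tool from outside, world axes, zero at the start; "wrist_torque": the same for the moment, N m; "width": finger opening in m; "finger_force": force on a finger pad.
Only numpy, scipy, OpenCV 4.12 (cv2) and the standard library are available. Lean on these libraries where they do the work, as an engineer would, in place of code of your own. Each camera call takes 0.05 s, during which the arm holds its last target. There are 200 camera calls.

## Task

Pick up the sensor board by its grip fin, lay it on the two white runners of the card frame with its metal panel towards the open end, and slide it along them until you feel its leading edge rest against the black socket; press only gently by hand (about 5 N, never 10 N) and keep both levers open until then. Then swing both steel levers all the way in by their posts, so that they and not your hand drive the board fully home. Never jam or bang the board in the runners, leave the other things on the table where they are, and let go of everything.

Things in the scene. Friction and masses are not known exactly. Their poses are not given: they have to be found in the camera images.
- cage: Card frame fixed on the table: aluminium base 265 x 150 x 6 mm, two white runners. Origin at table level midway between the runners, at the mouth of their covered part; +x along the runners to the socket, +y left, z up. All offsets (mm) in these things are in this frame. Home: rear face of the board's panel at x = 0 (board origin x = 50, z = 14), where closed levers leave it.
- guides: The two slick white runners (fixed, same origin and axes as the frame). Covered channels from x = 8 to 108: ledge top z = 14, side walls at |y| = 47 , top lips z = 21.5 to 25.5 reaching in to |y| = 40. The board has 2 mm play on each side and 3.5 mm in height.
- ledges (a point): Middle of the open part of the runners, x = -72, y = 0, z = 14: from x = -135 to 0 they are open ledges, top z = 14, |y| = 35 to 52, where the board is laid from above, panel towards -x, its origin about over this point. Low walls (top z = 18) funnel in from |y| about 52 to 47 over x = -22 to 0.
- backplane: Grey upright plate 120 mm wide, top z = 36, fixed across the far end; origin at table level on its near face, x = 122. It carries the black socket block (60 wide, z = 10 to 24) that the board's leading edge meets. The socket's near face stands 26 to 37 mm before the plate, differing each time: touched 4 to 15 mm short of home. It yields only under about 18 N and stays where pushed.
- board: Loose green sensor board, 100 (x) x 90 (y) x 4 mm, 0.13 to 0.21 kg, lying flat. Origin at the centre of its underside; +x is the leading edge. Across its -x end stands an aluminium panel 90 wide, 4 thick, top 18 mm above the underside, with ears (6 to 18 mm up) making it 110 wide. In its middle stands the grip fin: 40 mm long along x, 10 thick along y, top 38 mm above the underside.
- panel (a point): Centre of the rear (-x) outer face of the board's panel, 9 mm above the underside and 50 mm behind the board's origin.
- lever_left (a joint): Swing of the left (+y) lever, rad: 0 = open (pointing back along -x and 10 degrees outward), 1.745 = stop, closed (pointing inward, square to the runners). Closes anticlockwise seen from above, stays where left. Its bar (8 mm thick, z = 20 to 32) bears on the panel's ear 14 mm from the pivot in the last 0.3 to 0.8 rad, taking up to about 20 N at the post.
- lever_right (a joint): The same for the right (-y) lever, its mirror image: it turns clockwise seen from above as it closes.
- lever_left_pivot (a point): Upright pivot axis of the left lever, at x = -4, y = 69 mm of the frame, 26 mm above the table.
- lever_right_pivot (a point): Upright pivot axis of the right lever, at x = -4, y = -69 mm of the frame, 26 mm above the table.
- lever_left_post (a point): Top centre of the round upright steel post (12 mm diameter, free from z = 32 to 80 mm above the table) on the left lever, 48 mm from its pivot; moves with the lever.
- lever_right_post (a point): The same for the right lever.
- level: Bystander: chrome torpedo level, 230 x 22 x 45 mm, lying; origin under its centre.
- runner0: Bystander: loose white plastic drawer runner, 300 x 34 x 14 mm; origin under its centre.
- runner1: Bystander: a second such loose runner.
- hexkey: Bystander: steel hex key, 90 x 33 mm, 6 mm thick, flat on the table.
- jar: Bystander: closed glass jar, 70 mm diameter, 90 mm tall; origin under its centre.
- mug: Bystander: white mug, 80 mm diameter, 90 mm tall; origin under its centre.
- driver: Bystander: screwdriver lying on the table.
Not all that is in view belongs to the job. There is more than one size of the board; the job needs the smallest.

How it is judged:
By the outcome, as a careful person would: the job done as asked, in the order asked, and still so for the second after the job is handed in, with the robot touching nothing.
It also fails if it takes over 72 s, if anything falls off the work surface, if the arm or the gripper's body presses on something with over 40 N, if the wrist force passes 120 N, or if a joint passes its speed limit or range.

## Working session

There is one attempt and no reset: what is moved stays moved. The work goes in short steps, Python scripts to look and compute and a tool call to move; the robot and the scene stay as the last step left them, time stands still between calls to the robot, and variables do not carry over. Pictures are saved under pics/ and viewed, at most 10 in all, crops included, and the job is handed in when it is done.

Besides the shell and the picture viewer there is one more tool, called after "Request:" as name(argument=value, ...), one argument or row to a line, values as JSON. drive_tool: Moves the arm, as the interface text tells. Its arguments: {"type":"object","properties":{"motion":{"type":"array","items":{"type":"object","properties":{"tx":{"type":"number"},"ty":{"type":"number"},"tz":{"type":"number"},"wx":{"type":"number"},"wy":{"type":"number"},"wz":{"type":"number"},"jaw":{"type":"number"}}}},"newtons":{"type":"number"}},"required":["motion"]}

```bash
mkdir -p pics
python3 - <<'E'
from bench import *
import cv2,numpy as np
s=sense(); print(s)
for n in("top","side"):
    p,d=capture(n); cv2.imwrite(f"pics/{n}0.png",p); np.savez(f"{n}0.npz",p=p,d=d); c=get_calibration(n); print(n,c)
E
```

```text
{'time': 0.0, 'qpos': array([ 6.92592745e+01,  1.87322485e+01, -1.10935402e+01,  6.02749239e+01,
       -1.02884216e-03,  8.23128453e+01]), 'dq': array([-0.03266667, -0.06466852,  0.01756001, -0.0195461 , -0.04163716,
       -0.0234185 ]), 'joint_torque': array([-2.91431679e-04, -4.43407023e+01,  2.62439239e+01,  1.54882326e-02,
       -3.62927130e-04, -1.20146393e-05]), 'eef_pos': array([0.12397878, 0.53520798, 0.21879104]), 'tcp_rot': array([[-9.74159250e-01,  2.25861435e-01, -6.05701648e-04],
       [ 2.25862143e-01,  9.74157877e-01, -1.65020870e-03],
       [ 2.17330527e-04, -1.74437114e-03, -9.99998455e-01]]), 'ft_force': array([ 1.44088423, -0.16844308, -1.24174499]), 'wrist_torque': array([-0.00474893,  0.01448876, -0.01151776]), 'finger_force': 0.0, 'width': 0.08543867651299906}
top {'camera_matrix': array([[427.62785151,   0.        , 255.89243289],
       [  0.        , 427.62785151, 191.94164915],
       [  0.        ,   0.        ,   1.        ]]), 'dist': array([-0.02035954,  0.        ,  0.        ,  0.        ,  0.        ]), 'T': array([[ 0.00634939, -0.97619014,  0.21682364,  0.25081451],
       [-0.99997317, -0.00699024, -0.00218881,  0.04256491],
       [ 0.00365234, -0.21680393, -0.97620834,  1.38964896],
       [ 0.        ,  0.        ,  0.        ,  1.        ]])}
side {'camera_matrix': array([[370.65978605,   0.        , 261.46495203],
       [  0.        , 370.65978605, 193.45335448],
       [  0.        ,   0.        ,   1.        ]]), 'dist': array([0.0067299, 0.       , 0.       , 0.       , 0.       ]), 'T': array([[ 0.87918997, -0.30484043,  0.36619299,  0.14257851],
       [-0.47646334, -0.56695441,  0.67197126, -0.72541767],
       [ 0.00277072, -0.76526793, -0.64370592,  0.80060264],
       [ 0.        ,  0.        ,  0.        ,  1.        ]])}
```

View pics/top0.png

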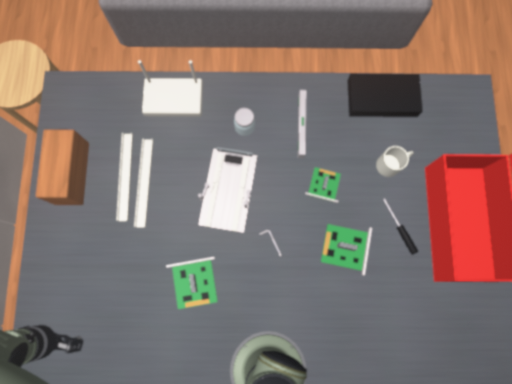

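View pics/side0.png

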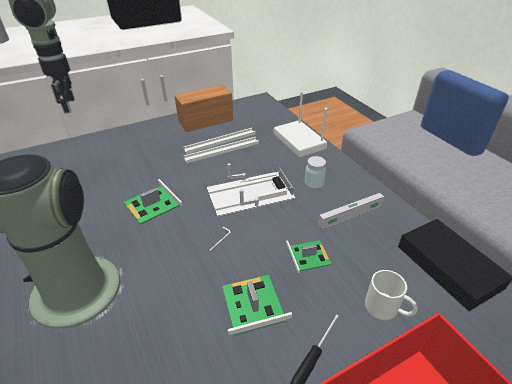

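The top view shows three green boards: small (324,182), large (347,247) and medium/large (193,283). The smallest is at (324,182), with its panel at the image bottom (322,197). The card frame is at (228,190), with its socket at (233,158) and its open end towards the robot. Next I'll check the board choice and the frame in one crop and measure the sizes.

```bash
cat > h.py <<'E'
from bench import *
import cv2,numpy as np
def ray(n,uv,z):
    c=get_calibration(n); uv=np.array(uv,float).reshape(-1,1,2)
    q=cv2.undistortPoints(uv,c["camera_matrix"],c["dist"]).reshape(-1,2)
    D=np.c_[q,np.ones(len(q))]@c["T"][:3,:3].T; o=c["T"][:3,3]
    return o+D*((z-o[2])/D[:,2])[:,None]
def proj(n,P):
    c=get_calibration(n); T=np.linalg.inv(c["T"])
    return cv2.projectPoints(np.array(P,float).reshape(-1,1,3),cv2.Rodrigues(T[:3,:3])[0],T[:3,3],c["camera_matrix"],c["dist"])[0].reshape(-1,2)
def cloud(n,d):
    v,u=np.nonzero(np.ones(d.shape)); c=get_calibration(n)
    q=cv2.undistortPoints(np.c_[u,v].astype(float).reshape(-1,1,2),c["camera_matrix"],c["dist"]).reshape(-1,2)
    P=np.c_[q,np.ones(len(q))]*d.reshape(-1,1)
    return (P@c["T"][:3,:3].T+c["T"][:3,3]).reshape(*d.shape,3)
E
python3 - <<'E'
from h import *
for n in("top","side"):
    f=np.load(n+"0.npz"); p=f["p"]; hsv=cv2.cvtColor(p,cv2.COLOR_BGR2HSV)
    m=cv2.inRange(hsv,(45,120,60),(80,255,255)); m=cv2.morphologyEx(m,cv2.MORPH_CLOSE,np.ones((7,7)))
    for c in cv2.findContours(m,0,2)[0]:
        if cv2.contourArea(c)<200: continue
        q=ray(n,c.reshape(-1,2),0.004)[:,:2]*1000
        print(n,c.reshape(-1,2).mean(0),cv2.minAreaRect(q.astype(np.float32)))
    X=cloud(n,f["d"]); print("table z",np.median(X[230:260,60:120,2] if n=="top" else X[260:290,180:200,2]))
p=np.load("top0.npz")["p"]
a=cv2.resize(p[140:240,190:270],None,fx=5,fy=5,interpolation=2); b=cv2.resize(p[155:215,295:350],None,fx=7,fy=7,interpolation=2)
b=cv2.copyMakeBorder(b,0,500-b.shape[0],0,0,0); cv2.imwrite("pics/crop1.png",np.hstack([a,b]))
p=np.load("side0.npz")["p"]
cv2.imwrite("pics/crop2.png",cv2.resize(p[155:220,200:300],None,fx=8,fy=8,interpolation=2))
E
```

```text
top [195.83333333 285.11666667] ((257.7764587402344, 232.8016357421875), (124.41849517822266, 118.75714111328125), 10.478434562683105)
top [342.86567164 245.7761194 ] ((379.4630432128906, -246.2520751953125), (128.0370330810547, 121.59725189208984), 78.3735122680664)
top [324.69230769 182.61538462] ((592.0479736328125, -188.66615295410156), (85.71492004394531, 83.23011779785156), 74.53317260742188)
table z -5.855013234712381e-05
side [254.71969697 302.53030303] ((376.85357666015625, -251.42605590820312), (140.3883514404297, 124.37477111816406), 78.27000427246094)
side [308.33333333 256.66666667] ((588.6510009765625, -190.9363555908203), (90.49114990234375, 88.95442962646484), 75.42012023925781)
side [150.42222222 206.78888889] ((257.5880432128906, 230.14279174804688), (133.638427734375, 127.98584747314453), 10.568475723266602)
table z -0.0003563210165740127
```

View pics/crop1.png

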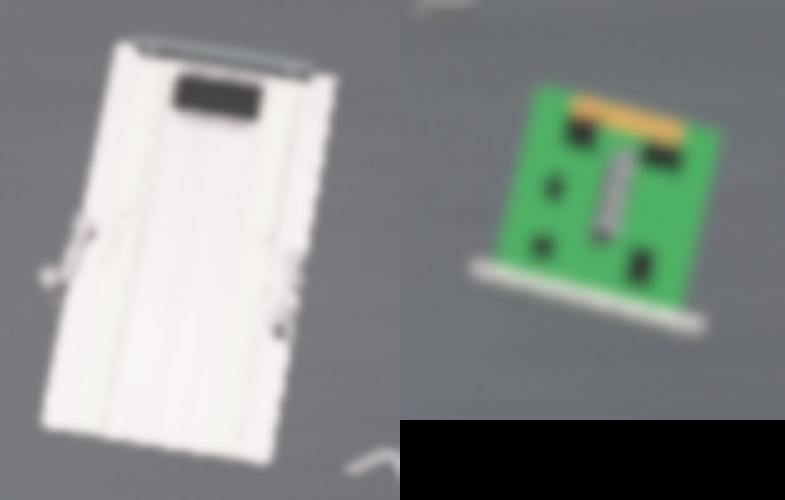

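View pics/crop2.png

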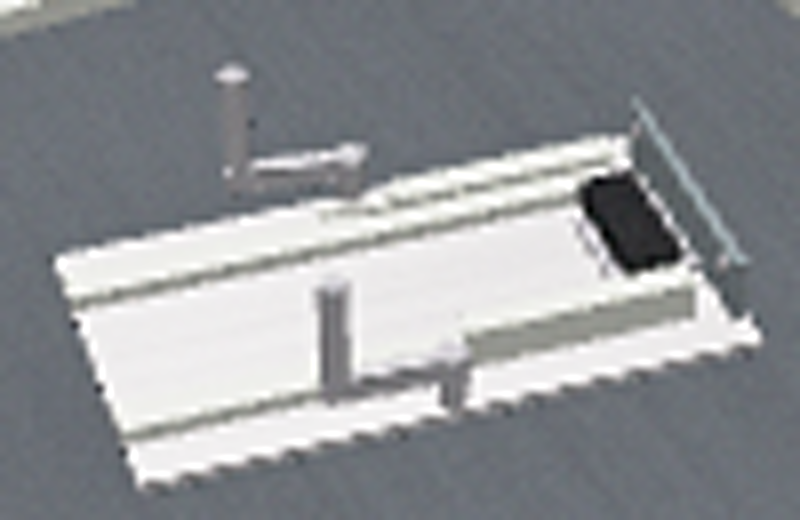

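The crops confirm the choice: the small board's green area measures about 88x90 mm, while the others are about 125 mm. Its panel faces the robot, and its fin is at about crop (617,200). The frame's socket is at the far end, and both levers point back towards the robot. Next, precise measurements.

Run:
```python
from h import *
import bench
print([k for k in dir(bench) if not k.startswith('_')], getattr(bench,'tcp_to_tips',None))
roi={"top":(190,140,75,100),"side":(195,150,110,70)}
for n in("top","side"):
    f=np.load(n+"0.npz"); p=f["p"]; X=cloud(n,f["d"])
    x,y,w,h=roi[n]; M=np.zeros(p.shape[:2],np.uint8); M[y:y+h,x:x+w]=1
    g=p.min(2)
    m=((g>150)*M).astype(np.uint8)
    c=max(cv2.findContours(m,0,1)[0],key=cv2.contourArea)
    r=cv2.minAreaRect(ray(n,c.reshape(-1,2),.006)[:,:2].astype(np.float32)*1000); print(n,"base",r)
    # socket
    k=((p.max(2)<70)*M).astype(np.uint8); c=max(cv2.findContours(k,0,1)[0],key=cv2.contourArea)
    print(" socket z24",cv2.minAreaRect(ray(n,c.reshape(-1,2),.024)[:,:2].astype(np.float32)*1000))
    P=X[M>0]; uv=np.argwhere(M>0)
    for z0,z1 in((.003,.009),(.011,.017),(.022,.029),(.033,.040),(.060,.085)):
        q=P[(P[:,2]>z0)&(P[:,2]<z1)]
        if len(q)>3: print(" z",z0,len(q),cv2.minAreaRect((q[:,:2]*1000).astype(np.float32)))
    s=(P[:,2]>.055)&(P[:,2]<.1); print(" posts",np.round(np.c_[uv[s][:,::-1],P[s]*1000],0)[:14].tolist())
    x,y,w,h=(295,155,55,60) if n=="top" else (280,230,60,50)
    Q=X[y:y+h,x:x+w]; 
    for z0,z1 in((.002,.007),(.014,.021),(.032,.042)):
        q=Q[(Q[...,2]>z0)&(Q[...,2]<z1)]
        if len(q)>3: print(" board z",z0,len(q),q.mean(0)*1000,cv2.minAreaRect((q[:,:2]*1000).astype(np.float32)))
```

```text
['Unreachable', 'capture', 'get_calibration', 'job_done', 'sense', 'tcp_to_tips'] 0.019
top base ((567.3973388671875, 140.83453369140625), (172.78684997558594, 270.56060791015625), 81.04734802246094)Traceback (most recent call last):
  File "<stdin>", line 13, in <module>
ValueError: max() iterable argument is empty
```

Run:
```python
from h import *
roi={"top":(190,140,75,100),"side":(195,150,110,70)}
for n in("top","side"):
    f=np.load(n+"0.npz"); p=f["p"]; X=cloud(n,f["d"])
    x,y,w,h=roi[n]; M=np.zeros(p.shape[:2],np.uint8); M[y:y+h,x:x+w]=1
    g=p.min(2)
    m=((g>150)*M).astype(np.uint8); m=cv2.morphologyEx(m,2,np.ones((9,9)))
    c=max(cv2.findContours(m,0,1)[0],key=cv2.contourArea)
    q=ray(n,c.reshape(-1,2),.006)[:,:2].astype(np.float32)*1000
    print(n,"base",cv2.minAreaRect(q))
    k=((p.max(2)<75)*M).astype(np.uint8); cs=cv2.findContours(k,0,1)[0]
    if cs:
      c=max(cs,key=cv2.contourArea); print(" socket z24",cv2.minAreaRect(ray(n,c.reshape(-1,2),.024)[:,:2].astype(np.float32)*1000))
    P=X[M>0]; uv=np.argwhere(M>0)
    for z0,z1 in((.003,.009),(.011,.017),(.022,.029),(.033,.040),(.060,.085)):
        q=P[(P[:,2]>z0)&(P[:,2]<z1)]
        if len(q)>3: print(" z",z0,len(q),cv2.minAreaRect((q[:,:2]*1000).astype(np.float32)))
    s=(P[:,2]>.055)&(P[:,2]<.1); print(" posts",np.round(np.c_[uv[s][:,::-1],P[s]*1000],0)[:14].tolist())
    x,y,w,h=(295,155,55,60) if n=="top" else (280,230,60,50)
    Q=X[y:y+h,x:x+w]; 
    for z0,z1 in((.002,.007),(.014,.021),(.032,.042)):
        q=Q[(Q[...,2]>z0)&(Q[...,2]<z1)]
        if len(q)>3: print(" board z",z0,len(q),q.mean(0)*1000,cv2.minAreaRect((q[:,:2]*1000).astype(np.float32)))
```

```text
top base ((563.0694580078125, 134.98934936523438), (159.47093200683594, 263.9261169433594), 81.25801849365234)
 socket z24 ((666.1490478515625, 116.39320373535156), (41.692501068115234, 11.256089210510254), 81.95328521728516)
 z 0.003 2338 ((570.3885498046875, 137.6662139892578), (338.4457702636719, 251.0602569580078), 0.5128757953643799)
 z 0.011 524 ((561.2164306640625, 100.15632629394531), (217.210205078125, 262.6380310058594), 80.49290466308594)
 z 0.022 316 ((605.197265625, 128.07875061035156), (150.4847869873047, 179.75018310546875), 79.00084686279297)
 z 0.033 79 ((608.381103515625, 121.65591430664062), (146.73800659179688, 182.62359619140625), 75.6833267211914)
 z 0.06 32 ((519.9370727539062, 145.58514404296875), (153.342041015625, 10.438963890075684), 80.5289306640625)
 posts [[199.0, 193.0, 537.0, 218.0, 82.0], [200.0, 193.0, 537.0, 215.0, 81.0], [198.0, 194.0, 533.0, 221.0, 83.0], [199.0, 194.0, 534.0, 218.0, 79.0], [200.0, 194.0, 534.0, 215.0, 80.0], [201.0, 194.0, 534.0, 212.0, 79.0], [198.0, 195.0, 531.0, 221.0, 76.0], [199.0, 195.0, 530.0, 217.0, 84.0], [200.0, 195.0, 
[... 1784 characters left out ...]
 165.0, 529.0, 211.0, 77.0], [230.0, 165.0, 532.0, 209.0, 77.0], [227.0, 166.0, 524.0, 217.0, 70.0], [228.0, 166.0, 526.0, 212.0, 73.0], [229.0, 166.0, 529.0, 211.0, 73.0], [230.0, 166.0, 533.0, 212.0, 71.0]]
 board z 0.002 620 [ 586.33891298 -196.58261596    3.76333689] ((592.8757934570312, -189.1807861328125), (186.08526611328125, 166.08016967773438), 57.35165786743164)
 board z 0.014 87 [ 551.49037133 -185.35967168   17.07867472] ((546.1251220703125, -173.91757202148438), (85.40798950195312, 88.89334869384766), 22.624595642089844)
 board z 0.032 57 [ 584.29683008 -189.67162252   36.08727676] ((584.3342895507812, -189.24462890625), (12.237038612365723, 39.83012771606445), 81.3305435180664)
```

```bash
cat > frame.py <<'E'
from h import *
def fit(n,p,o,yaw,segs,z=.006):
    """subpixel table/base edges: sample profiles across frame-coordinate segments; returns world pts per seg"""
    g=p.min(2).astype(np.float32); c,s=np.cos(yaw),np.sin(yaw); R=np.array([[c,-s],[s,c]]); out=[]
    for a,b,nrm in segs:
        pts=[]
        for t in np.linspace(0,1,25):
            q=np.array(a)*(1-t)+np.array(b)*t; k=np.arange(-14,14.1,.5)
            F=q+k[:,None]*np.array(nrm); W=(R@F.T).T/1000+o
            uv=proj(n,np.c_[W,np.full(len(W),z)]).astype(np.float32)
            v=cv2.remap(g,uv[None,:,0],uv[None,:,1],1)[0]
            i=np.argmin(np.gradient(cv2.GaussianBlur(v[None],(1,5),1)[0]))
            hi,lo=np.median(v[:i][-14:]),np.median(v[-6:]); th=(hi+lo)/2
            j=np.nonzero((v[:-1]>=th)&(v[1:]<th))[0]
            if len(j): j=j[np.argmin(abs(j-i))]; pts.append(F[j]+np.array(nrm)*.5*(v[j]-th)/(v[j]-v[j+1]))
        out.append(np.array(pts))
    return out
E
python3 - <<'E'
from frame import *
o=np.array([.570,.137]); yaw=np.radians(-8.8)
segs=[((-125,75),(-68,75),(0,1)),((40,75),(110,75),(0,1)),((-125,-75),(-68,-75),(0,-1)),((40,-75),(110,-75),(0,-1)),((-135,-60),(-135,60),(-1,0))]
for n in("top","side"):
    p=np.load(n+"0.npz")["p"]
    for q,sg in zip(fit(n,p,o,yaw,segs),segs):
        k=0 if sg[2][0]==0 else 1
        y=q[:,1-k]; md=np.median(y); ok=abs(y-md)<4
        print(n,sg[0],sg[1],len(q),ok.sum(),"med",md.round(2),"slope",np.polyfit(q[ok,k],y[ok],1).round(4),"sd",y[ok].std().round(2))
    X=cloud(n,np.load(n+"0.npz")["d"]).reshape(-1,3)
    c,s=np.cos(yaw),np.sin(yaw); F=np.c_[(X[:,:2]-o)@np.array([[c,-s],[s,c]])*1000,X[:,2]*1000]
    def st(nm,m): print(n,nm,m.sum(),F[m].mean(0).round(1),F[m].min(0).round(1),F[m].max(0).round(1))
    for sg in(1,-1):
        m=(F[:,2]>60)&(F[:,2]<90)&(abs(F[:,0]+51)<25)&(abs(F[:,1]*sg-77)<25); st("post",m)
        m=(F[:,2]>21.5)&(F[:,2]<29)&(F[:,0]>15)&(F[:,0]<95)&(F[:,1]*sg>25)&(F[:,1]*sg<70); st("lip",m)
    m=(F[:,2]>30)&(F[:,2]<40)&(abs(F[:,1])<80)&(F[:,0]>100)&(F[:,0]<150); st("plate",m)
    m=(F[:,2]>18)&(F[:,2]<28)&(abs(F[:,1])<36)&(F[:,0]>60)&(F[:,0]<115); st("socket",m)
E
```

```text
top (-125, 75) (-68, 75) 25 25 med 72.75 slope [-2.80000e-03  7.24799e+01] sd 0.3
top (40, 75) (110, 75) 25 25 med 71.6 slope [-1.10000e-02  7.24803e+01] sd 0.35
top (-125, -75) (-68, -75) 25 25 med -80.78 slope [-7.2000e-03 -8.1605e+01] sd 0.39
top (40, -75) (110, -75) 25 25 med -81.77 slope [-1.30000e-03 -8.17014e+01] sd 0.38
top (-135, -60) (-135, 60) 25 25 med -136.6 slope [ 5.100000e-03 -1.366519e+02] sd 0.38
top post 17 [-50.8  72.3  77.1] [-55.1  67.9  63.8] [-44.7  77.5  84.5]
top lip 78 [56.1 42.8 25.3] [16.1 36.4 21.6] [94.8 49.3 29. ]
top post 15 [-51.8 -71.2  76.2] [-56.9 -75.8  61.3] [-46.8 -65.8  84.9]
top lip 76 [ 54.8 -48.7  25.2] [ 17.6 -56.4  21.5] [ 95.  -26.4  28.6]
top plate 72 [123.8  -5.6  34.8] [100.6 -61.3  30. ] [129.4  56.1  39.6]
top socket 121 [99.9 -2.7 23.6] [ 82.1 -33.5  18.4] [114.   35.8  28. ]
side (-125, 75) (-68, 75) 25 25 med 68.56 slope [-1.43000e-02  6.72132e+01] sd 0.86
side (40, 75) (110, 75) 25 25 med 70.65 slope [3.0000e-03 7.0633e+01] sd 1.03
side (-125, -75) (-68, -75) 25 25 med -82.24 slope [-3.50000e-03 -8.23841e+01] sd 0.92
side (40, -75) (110, -75) 25 25 med -82.91 slope [-1.33000e-02 -8.18589e+01] sd 0.9
side (-135, -60) (-135, 60) 25 25 med -136.52 slope [ 6.000000e-04 -1.365117e+02] sd 0.53
side post 23 [-52.8  68.6  72.2] [-58.2  63.5  60.8] [-48.1  80.9  80.2]
side lip 66 [55.6 38.3 24.5] [16.5 28.9 21.5] [94.6 47.5 27.5]
side post 24 [-53.9 -77.   72.2] [-58.1 -82.2  61. ] [-48.  -69.4  80.6]
side lip 85 [ 57.9 -53.1  24.3] [ 16.6 -64.6  21.5] [ 93.9 -26.   27.6]
side plate 48 [122.3 -12.6  34.3] [119.  -69.   30.1] [125.5  50.5  37.3]
side socket 97 [94.3 -0.1 22.9] [ 60.7 -34.2  18.6] [109.9  35.8  26.3]
```

The small board's fin is at about (587,-187), yaw -15°. The frame origin is about (569.3,132.6), yaw -9.2°. Edge widths, end edges and posts agree with the given sizes to about 2 mm. I'll move above the board.

Request:
drive_tool(
  motion=[
    {"tx": -614,"ty": -599,"wz": 2,"jaw": 50},
    {"tx": -614,"ty": -599,"wz": 2,"jaw": 50},
    {"tx": -614,"ty": -599,"wz": 2,"jaw": 50},
    {"tx": -614,"ty": -599,"wz": 2,"jaw": 50},
    {"tx": -614,"ty": -599,"wz": 2,"jaw": 50},
  ],
)

```text
invalid input
```

Request:
drive_tool(
  motion=[
    {"tx": -40,"ty": -30,"tz": 0,"wx": 0,"wy": 0,"wz": 2,"jaw": 50},
  ],
  newtons=30,
)

```text
time: 0.2
eef_pos: [0.1547, 0.5001, 0.219]
tcp_rot: [[-0.967, 0.254, -0.001], [0.254, 0.967, 0.002], [0.001, 0.001, -1.0]]
ft_force: [1.8, 0.5, 0.7]
width: 0.0733
finger_force: 0.0
```

Request:
drive_tool(
  motion=[
    {"tx": -36,"ty": -34,"tz": 0,"wx": 0,"wy": 0,"wz": 0,"jaw": 50},
    {"tx": -72,"ty": -68,"tz": 0,"wx": 0,"wy": 0,"wz": 0,"jaw": 50},
    {"tx": -108,"ty": -102,"tz": 0,"wx": 0,"wy": 0,"wz": 0,"jaw": 50},
    {"tx": -144,"ty": -136,"tz": 0,"wx": 0,"wy": 0,"wz": 0,"jaw": 50},
    {"tx": -180,"ty": -170,"tz": 0,"wx": 0,"wy": 0,"wz": 0,"jaw": 50},
  ],
  newtons=30,
)

```text
time: 0.7
eef_pos: [0.2864, 0.2848, 0.2194]
tcp_rot: [[-0.966, 0.259, 0.0], [0.259, 0.966, -0.0], [-0.0, -0.0, -1.0]]
ft_force: [0.8, 0.2, -0.3]
width: 0.0501
finger_force: 0.0
```

Request:
drive_tool(
  motion=[
    {"tx": -36,"ty": -34,"tz": 0,"wx": 0,"wy": 0,"wz": 0,"jaw": 50},
    {"tx": -72,"ty": -68,"tz": 0,"wx": 0,"wy": 0,"wz": 0,"jaw": 50},
    {"tx": -108,"ty": -102,"tz": 0,"wx": 0,"wy": 0,"wz": 0,"jaw": 50},
    {"tx": -144,"ty": -136,"tz": 0,"wx": 0,"wy": 0,"wz": 0,"jaw": 50},
    {"tx": -180,"ty": -170,"tz": 0,"wx": 0,"wy": 0,"wz": 0,"jaw": 50},
  ],
  newtons=30,
)

```text
time: 1.2
eef_pos: [0.4162, 0.0738, 0.2196]
tcp_rot: [[-0.966, 0.26, 0.0], [0.26, 0.966, 0.0], [-0.0, 0.0, -1.0]]
ft_force: [1.4, 1.1, 0.3]
width: 0.0503
finger_force: 0.0
```

Request:
drive_tool(
  motion=[
    {"tx": -36,"ty": -34,"tz": 0,"wx": 0,"wy": 0,"wz": 0,"jaw": 50},
    {"tx": -72,"ty": -68,"tz": 0,"wx": 0,"wy": 0,"wz": 0,"jaw": 50},
    {"tx": -108,"ty": -102,"tz": 0,"wx": 0,"wy": 0,"wz": 0,"jaw": 50},
    {"tx": -144,"ty": -136,"tz": 0,"wx": 0,"wy": 0,"wz": 0,"jaw": 50},
    {"tx": -180,"ty": -170,"tz": 0,"wx": 0,"wy": 0,"wz": 0,"jaw": 50},
  ],
  newtons=30,
)

```text
time: 1.7
eef_pos: [0.5459, -0.1371, 0.2191]
tcp_rot: [[-0.966, 0.26, -0.001], [0.26, 0.966, 0.0], [0.001, 0.0, -1.0]]
ft_force: [0.3, 0.4, 0.3]
width: 0.05
finger_force: 0.0
```

Request:
drive_tool(
  motion=[
    {"tx": -26,"ty": -19,"tz": 20,"wx": 0,"wy": 0,"wz": 0,"jaw": 50},
    {"tx": -53,"ty": -38,"tz": 60,"wx": 0,"wy": 0,"wz": 0,"jaw": 50},
    {"tx": -53,"ty": -38,"tz": 100,"wx": 0,"wy": 0,"wz": 0,"jaw": 50},
    {"tx": -53,"ty": -38,"tz": 120,"wx": 0,"wy": 0,"wz": 0,"jaw": 50},
    {"tx": -53,"ty": -38,"tz": 120,"wx": 0,"wy": 0,"wz": 0,"jaw": 50},
  ],
  newtons=30,
)

```text
time: 2.2
eef_pos: [0.5836, -0.1846, 0.0952]
tcp_rot: [[-0.966, 0.26, -0.008], [0.26, 0.966, 0.003], [0.008, 0.001, -1.0]]
ft_force: [-0.1, 0.1, -1.3]
width: 0.0503
finger_force: 0.0
```

Run:
```python
from h import *
p,d=capture("side"); s=sense(); print(s["eef_pos"],proj("side",[.587,-.187,.038]))
cv2.imwrite("pics/s1.png",cv2.resize(p[170:300,240:390],None,fx=4,fy=4,interpolation=2))
```

```text
[ 0.58517236 -0.18507045  0.09775953] [[309.68996013 245.61348389]]
```

View pics/s1.png

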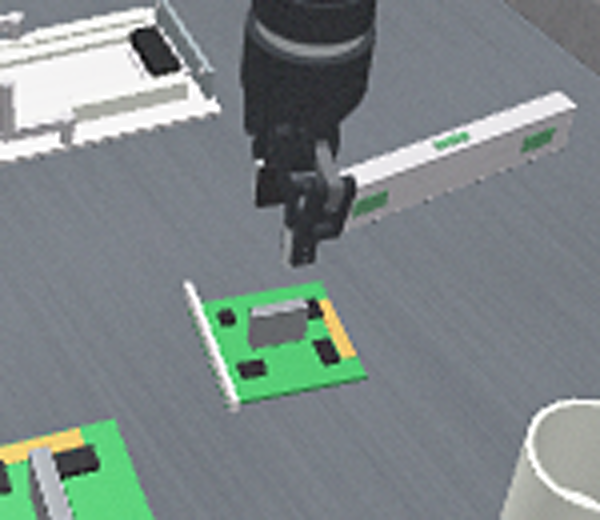

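The gripper is centred over the fin (crop (280,325)), with the jaws across its thickness and nothing else in the way. I'll descend and grip.

Request:
drive_tool(
  motion=[
    {"tx": -2,"ty": -1,"tz": 30,"wx": 0,"wy": 0,"wz": 0,"jaw": 50},
    {"tx": -2,"ty": -1,"tz": 55,"wx": 0,"wy": 0,"wz": 0,"jaw": 50},
    {"tx": -2,"ty": -1,"tz": 65,"wx": 0,"wy": 0,"wz": 0,"jaw": 50},
    {"tx": -2,"ty": -1,"tz": 65,"wx": 0,"wy": 0,"wz": 0,"jaw": 50},
    {"tx": -2,"ty": -1,"tz": 65,"wx": 0,"wy": 0,"wz": 0,"jaw": 20},
  ],
  newtons=40,
)

```text
time: 2.75
eef_pos: [0.5895, -0.1875, 0.0363]
tcp_rot: [[-0.966, 0.259, 0.002], [0.259, 0.966, -0.001], [-0.002, -0.0, -1.0]]
ft_force: [0.1, 0.0, 0.0]
width: 0.0365
finger_force: 0.0
```

Request:
drive_tool(
  motion=[
    {"tx": 0,"ty": 0,"tz": 0,"wx": 0,"wy": 0,"wz": 0,"jaw": 12},
    {"tx": 0,"ty": 0,"tz": 0,"wx": 0,"wy": 0,"wz": 0,"jaw": 5},
    {"tx": 0,"ty": 0,"tz": 0,"wx": 0,"wy": 0,"wz": 0,"jaw": 5},
    {"tx": 0,"ty": 0,"tz": 0,"wx": 0,"wy": 0,"wz": 0,"jaw": 5},
  ],
  newtons=40,
)

```text
time: 3.15
eef_pos: [0.5886, -0.1872, 0.035]
tcp_rot: [[-0.966, 0.26, 0.001], [0.26, 0.966, -0.0], [-0.001, -0.0, -1.0]]
ft_force: [0.4, -0.1, -0.5]
width: 0.0053
finger_force: 0.0
```

Run:
```python
from h import *
p,d=capture("side"); s=sense(); print(s["eef_pos"],s["width"],s["finger_force"],s["ft_force"])
a=cv2.resize(p[200:280,270:350],None,fx=5,fy=5,interpolation=2)
p,d=capture("top"); b=cv2.resize(p[145:225,285:365],None,fx=5,fy=5,interpolation=2)
cv2.imwrite("pics/s2.png",np.hstack([a,b])); np.savez("t2.npz",p=p,d=d)
```

```text
[ 0.58853568 -0.18720343  0.03488836] 0.004974238987497511 0.0 [-0.3771429  -0.48840505 -0.35117685]
```

View pics/s2.png

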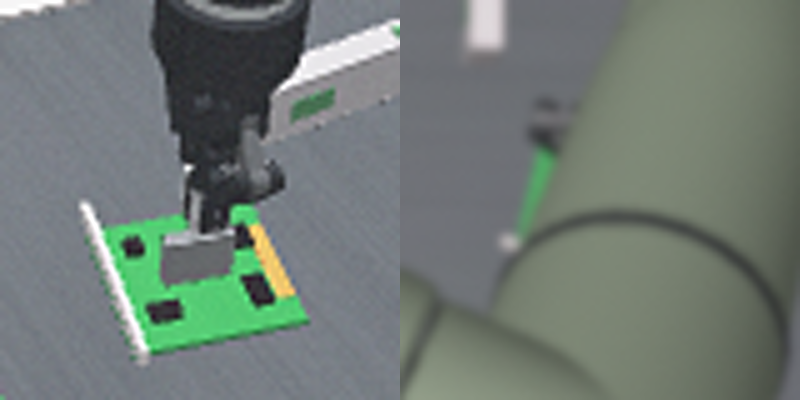

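Run:
```python
from h import *
p,d=capture("side"); X=cloud("side",d)*1000
for z in(.015,.035,.08): print(z,(proj("side",[.5885,-.1872,z])-[270,200])*5)
g=p.astype(int)
for v in range(238,258):
    print(v,[(u,*X[v,u].round().astype(int)) for u in range(307,320,3)], [tuple(g[v,u]) for u in (310,313)])
```

```text
0.015 [[197.32452823 255.26342426]]
0.035 [[200.45561696 231.02275836]]
0.08 [[207.80039364 174.17969591]]
238 [(307, np.int64(578), np.int64(-183), np.int64(70)), (310, np.int64(575), np.int64(-199), np.int64(86)), (313, np.int64(566), np.int64(-221), np.int64(111)), (316, np.int64(561), np.int64(-239), np.int64(131)), (319, np.int64(563), np.int64(-247), np.int64(137))] [(np.int64(75), np.int64(72), np.int64(68)), (np.int64(54), np.int64(51), np.int64(48))]
239 [(307, np.int64(578), np.int64(-184), np.int64(66)), (310, np.int64(579), np.int64(-195), np.int64(76)), (313, np.int64(565), np.int64(-224), np.int64(110)), (316, np.int64(561), np.int64(-239), np.int64(127)), (319, np.int64(566), np.int64(-244), np.int64(130))] [(np.int64(74), np.int64(69), np.int64(67)), (np.int64(56), np.int64(52), np.int64(47))]
240 [(307, np.int64(579), np.int64(-183), np.int64(61)), (310, np.int64(577), np.int64(-197), np.int64(75)), (313, np.int64(565), np.int64(-224), np.int64(107)), (316, np.int64(566), np.int64(-234), np.int64(116)), (319, np.int64(586), np.int64(-223), np.int64(95))] [(np.int64(7
[... 5416 characters left out ...]
(307, np.int64(578), np.int64(-192), np.int64(5)), (310, np.int64(586), np.int64(-195), np.int64(4)), (313, np.int64(592), np.int64(-201), np.int64(6)), (316, np.int64(601), np.int64(-203), np.int64(4)), (319, np.int64(605), np.int64(-210), np.int64(8))] [(np.int64(115), np.int64(211), np.int64(81)), (np.int64(117), np.int64(208), np.int64(86))]
257 [(307, np.int64(577), np.int64(-194), np.int64(3)), (310, np.int64(585), np.int64(-197), np.int64(2)), (313, np.int64(592), np.int64(-202), np.int64(3)), (316, np.int64(599), np.int64(-205), np.int64(3)), (319, np.int64(606), np.int64(-211), np.int64(5))] [(np.int64(118), np.int64(205), np.int64(86)), (np.int64(116), np.int64(203), np.int64(85))]
```

Run:
```python
from h import *
f=np.load("side0.npz"); X=cloud("side",f["d"])*1000
for z in(.2,.22,.24): print(proj("side",[.124,.536,z]))
for v in range(94,116): print(v,[(u,*[int(t) for t in X[v,u].round()]) for u in range(60,76,3) if X[v,u,2]>120])
cv2.imwrite("pics/s3.png",np.hstack([cv2.resize(f["p"][60:120,30:100],None,fx=5,fy=5,interpolation=0),cv2.resize(np.load("top0.npz")["p"][320:384,20:90],(350,300),interpolation=0)]))
print(tcp_to_tips, [proj("top",[.124,.536,z]) for z in(.2,.22)])
```

```text
[[ 74.16396206 117.84491954]]
[[ 72.18081956 112.35702094]]
[[ 70.15421607 106.75035793]]
94 [(60, 111, 465, 316), (63, 118, 473, 311), (66, 126, 487, 304), (69, 133, 573, 266), (72, 142, 572, 265)]
95 [(60, 110, 461, 315), (63, 117, 467, 311), (66, 125, 490, 299), (69, 132, 579, 261), (72, 141, 572, 262)]
96 [(63, 117, 465, 308), (66, 124, 486, 298), (69, 131, 573, 260), (72, 140, 576, 257)]
97 [(63, 116, 460, 307), (66, 123, 482, 297), (69, 130, 577, 255), (72, 139, 571, 256)]
98 [(63, 115, 461, 304), (66, 122, 481, 294), (69, 129, 576, 252), (72, 138, 576, 250)]
99 [(60, 106, 473, 298), (63, 114, 461, 301), (66, 121, 477, 293), (69, 128, 577, 249), (72, 137, 577, 246)]
100 [(60, 105, 464, 299), (63, 113, 462, 298), (66, 121, 463, 296), (69, 127, 576, 246), (72, 136, 574, 244)]
101 [(60, 143, -725, 801), (63, 112, 460, 296), (66, 120, 460, 294), (69, 126, 578, 241)]
102 [(60, 103, 464, 293), (63, 111, 462, 292), (66, 119, 459, 291)]
103 [(60, 102, 466, 289), (63, 110, 459, 290), (66, 117, 478, 280)]
104 [(60, 100, 491, 275), (63, 108, 482, 277), (66, 116, 482, 275), (69, 124, 493, 269)]
105 [(60, 99, 489, 273), (63, 108, 479, 275), (66, 116, 476, 275), (69, 123, 486, 268)]
106 [(63, 107, 478, 273), (66, 115, 476, 272), (69, 122, 482, 267)]
107 [(63, 106, 480, 269), (66, 114, 476, 269), (69, 121, 485, 262)]
108 [(63, 105, 479, 266), (66, 113, 479, 264), (69, 120, 484, 260)]
109 [(63, 103, 490, 258), (66, 111, 480, 261), (69, 119, 487, 256)]
110 [(63, 102, 488, 256), (66, 110, 481, 257), (69, 119, 479, 256)]
111 [(66, 109, 483, 253), (69, 118, 477, 254)]
112 [(66, 109, 477, 252), (69, 117, 479, 250)]
113 [(66, 107, 485, 246), (69, 115, 486, 243)]
114 []
115 []
0.019 [array([[ 68.8477515 , 333.85236977]]), array([[ 65.62684909, 334.66223859]])]
```

View pics/s3.png

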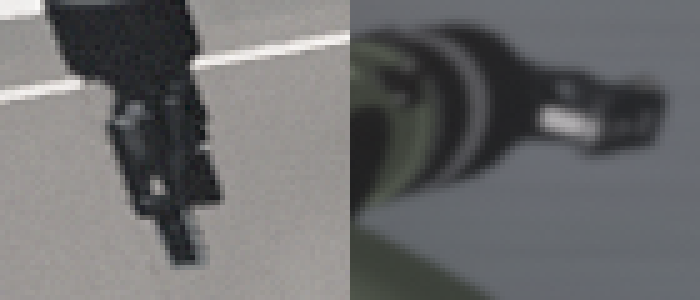

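The pictures and depth show the fingertips about 30 mm higher than eef_z implies: around z 45 when closed, and around 243 at the start with TCP 220. So the jaws closed just above the fin without touching it, and the fin's x,y is confirmed. I'll open, go lower while watching the force, and close again.

Request:
drive_tool(
  motion=[
    {"tx": 0,"ty": 0,"tz": 0,"wx": 0,"wy": 0,"wz": 0,"jaw": 45},
    {"tx": 0,"ty": 0,"tz": 0,"wx": 0,"wy": 0,"wz": 0,"jaw": 45},
    {"tx": 0,"ty": 0,"tz": 0,"wx": 0,"wy": 0,"wz": 0,"jaw": 45},
    {"tx": 0,"ty": 0,"tz": 10,"wx": 0,"wy": 0,"wz": 0,"jaw": 45},
    {"tx": 0,"ty": 0,"tz": 15,"wx": 0,"wy": 0,"wz": 0,"jaw": 45},
  ],
  newtons=40,
)

```text
time: 3.8
eef_pos: [0.5879, -0.1869, 0.0185]
tcp_rot: [[-0.966, 0.26, -0.001], [0.26, 0.966, 0.0], [0.001, 0.0, -1.0]]
ft_force: [-0.0, 0.1, 0.4]
width: 0.0451
finger_force: 0.0
```

Request:
drive_tool(
  motion=[
    {"tx": 0,"ty": 0,"tz": 4,"wx": 0,"wy": 0,"wz": 0,"jaw": 45},
    {"tx": 0,"ty": 0,"tz": 8,"wx": 0,"wy": 0,"wz": 0,"jaw": 45},
    {"tx": 0,"ty": 0,"tz": 12,"wx": 0,"wy": 0,"wz": 0,"jaw": 45},
    {"tx": 0,"ty": 0,"tz": 12,"wx": 0,"wy": 0,"wz": 0,"jaw": 45},
  ],
  newtons=40,
)

```text
time: 4.2
eef_pos: [0.5879, -0.1869, 0.0068]
tcp_rot: [[-0.966, 0.26, -0.001], [0.26, 0.966, 0.001], [0.001, 0.0, -1.0]]
ft_force: [-0.4, -0.1, -0.6]
width: 0.045
finger_force: 0.0
```

Run:
```python
from h import *
p,d=capture("side"); X=cloud("side",d)*1000; s=sense(); print(s["eef_pos"],s["ft_force"],s["width"])
g=p.max(2)
m=(g<95)&(X[...,2]>8)&(abs(X[...,0]-585)<40)&(abs(X[...,1]+190)<60)&(X[...,2]<70)
for z in range(8,70,6):
    k=m&(X[...,2]>=z)&(X[...,2]<z+6); print(z,k.sum(),X[k].mean(0).round() if k.any() else "",X[k].min(0).round() if k.any() else "",X[k].max(0).round() if k.any() else "")
```

```text
[ 0.58814699 -0.18700181  0.0072021 ] [0.6476401  0.08305236 0.85291031] 0.044990144369007626
8 16 [ 573. -180.    9.] [ 546. -214.    8.] [ 614. -154.   12.]
14 0   
20 7 [ 592. -166.   24.] [ 586. -168.   22.] [ 599. -163.   26.]
26 11 [ 585. -181.   30.] [ 571. -224.   26.] [ 594. -164.   32.]
32 19 [ 581. -199.   35.] [ 570. -225.   32.] [ 593. -163.   38.]
38 11 [ 581. -195.   40.] [ 570. -224.   38.] [ 592. -164.   44.]
44 13 [ 581. -190.   47.] [ 569. -225.   44.] [ 592. -163.   50.]
50 7 [ 585. -173.   53.] [ 570. -221.   52.] [ 592. -164.   56.]
56 6 [ 587. -162.   59.] [ 582. -165.   56.] [ 591. -155.   61.]
62 10 [ 580. -177.   66.] [ 565. -220.   62.] [ 589. -138.   68.]
68 10 [ 571. -213.   69.] [ 561. -240.   68.] [ 588. -155.   70.]
```

The fingers straddle the fin, with tips at about z 22-26. I'll go 5 mm lower and close.

Request:
drive_tool(
  motion=[
    {"tx": 0,"ty": 0,"tz": 5,"wx": 0,"wy": 0,"wz": 0,"jaw": 30},
    {"tx": 0,"ty": 0,"tz": 5,"wx": 0,"wy": 0,"wz": 0,"jaw": 14},
    {"tx": 0,"ty": 0,"tz": 5,"wx": 0,"wy": 0,"wz": 0,"jaw": 4},
    {"tx": 0,"ty": 0,"tz": 5,"wx": 0,"wy": 0,"wz": 0,"jaw": 4},
    {"tx": 0,"ty": 0,"tz": 5,"wx": 0,"wy": 0,"wz": 0,"jaw": 4},
  ],
  newtons=40,
)

```text
time: 4.75
eef_pos: [0.5883, -0.1871, 0.0025]
tcp_rot: [[-0.966, 0.26, -0.0], [0.26, 0.966, 0.0], [0.0, 0.0, -1.0]]
ft_force: [-0.1, 0.8, -1.7]
width: 0.0091
finger_force: 40.2
```

Gripped: the width is 9.1 mm at 40 N. I'll lift clear of the 80 mm posts, then carry.

Request:
drive_tool(
  motion=[
    {"tx": 0,"ty": 0,"tz": -10,"wx": 0,"wy": 0,"wz": 0,"jaw": 4},
    {"tx": 0,"ty": 0,"tz": -35,"wx": 0,"wy": 0,"wz": 0,"jaw": 4},
    {"tx": 0,"ty": 0,"tz": -65,"wx": 0,"wy": 0,"wz": 0,"jaw": 4},
    {"tx": 0,"ty": 0,"tz": -95,"wx": 0,"wy": 0,"wz": 0,"jaw": 4},
    {"tx": 0,"ty": 0,"tz": -115,"wx": 0,"wy": 0,"wz": 0,"jaw": 4},
  ],
  newtons=40,
)

```text
time: 5.25
eef_pos: [0.5893, -0.1876, 0.1207]
tcp_rot: [[-0.966, 0.26, 0.003], [0.26, 0.966, -0.001], [-0.003, -0.001, -1.0]]
ft_force: [0.9, -0.6, -1.6]
width: 0.0092
finger_force: 40.2
```

Request:
drive_tool(
  motion=[
    {"tx": 9,"ty": 15,"tz": 0,"wx": 0,"wy": 0,"wz": 0,"jaw": 4},
    {"tx": 30,"ty": 50,"tz": 0,"wx": 0,"wy": 0,"wz": -1,"jaw": 4},
    {"tx": 53,"ty": 88,"tz": 0,"wx": 0,"wy": 0,"wz": -3,"jaw": 4},
    {"tx": 75,"ty": 126,"tz": 0,"wx": 0,"wy": 0,"wz": -4.5,"jaw": 4},
    {"tx": 98,"ty": 164,"tz": 0,"wx": 0,"wy": 0,"wz": -5.9,"jaw": 4},
  ],
  newtons=40,
)

```text
time: 5.75
eef_pos: [0.5342, -0.0008, 0.1166]
tcp_rot: [[-0.987, 0.158, -0.002], [0.158, 0.987, 0.001], [0.002, 0.001, -1.0]]
ft_force: [0.3, -0.4, -2.4]
width: 0.0093
finger_force: 40.2
```

Request:
drive_tool(
  motion=[
    {"tx": 18,"ty": 38,"tz": 0,"wx": 0,"wy": 0,"wz": 0,"jaw": 4},
    {"tx": 36,"ty": 78,"tz": 0,"wx": 0,"wy": 0,"wz": 0,"jaw": 4},
    {"tx": 52,"ty": 112,"tz": 0,"wx": 0,"wy": 0,"wz": 0,"jaw": 4},
    {"tx": 61,"ty": 131,"tz": 0,"wx": 0,"wy": 0,"wz": 0,"jaw": 4},
    {"tx": 65,"ty": 139,"tz": 0,"wx": 0,"wy": 0,"wz": 0,"jaw": 4},
  ],
  newtons=40,
)

```text
time: 6.25
eef_pos: [0.4917, 0.1466, 0.1168]
tcp_rot: [[-0.988, 0.156, -0.002], [0.156, 0.988, 0.0], [0.002, -0.0, -1.0]]
ft_force: [-0.7, -1.3, -1.3]
width: 0.0094
finger_force: 40.2
```

Request:
drive_tool(
  motion=[
    {"tx": 0,"ty": 0,"tz": 20,"wx": 0,"wy": 0,"wz": 0,"jaw": 4},
    {"tx": 0,"ty": 0,"tz": 40,"wx": 0,"wy": 0,"wz": 0,"jaw": 4},
    {"tx": 0,"ty": 0,"tz": 60,"wx": 0,"wy": 0,"wz": 0,"jaw": 4},
    {"tx": 0,"ty": 0,"tz": 70,"wx": 0,"wy": 0,"wz": 0,"jaw": 4},
    {"tx": 0,"ty": 0,"tz": 70,"wx": 0,"wy": 0,"wz": 0,"jaw": 4},
  ],
  newtons=40,
)

```text
time: 6.75
eef_pos: [0.4926, 0.1437, 0.046]
tcp_rot: [[-0.987, 0.16, -0.004], [0.16, 0.987, -0.001], [0.003, -0.001, -1.0]]
ft_force: [-1.0, -0.1, -1.6]
width: 0.009
finger_force: 40.2
```

Run:
```python
from h import *
s=sense(); print(s["eef_pos"],s["tcp_rot"][:,0],s["ft_force"])
p,d=capture("top"); np.savez("t3.npz",p=p,d=d); a=cv2.resize(p[150:240,185:270],None,fx=5,fy=5,interpolation=2)
p,d=capture("side"); np.savez("s3.npz",p=p,d=d); b=cv2.resize(p[140:230,190:280],None,fx=5,fy=5,interpolation=2)[:, :375]
cv2.imwrite("pics/f1.png",np.hstack([a,b]))
```

```text
[0.49259329 0.14368207 0.04602796] [-0.98716162  0.15968794  0.00341974] [-1.03635182 -0.14473067 -1.61238518]
```

View pics/f1.png

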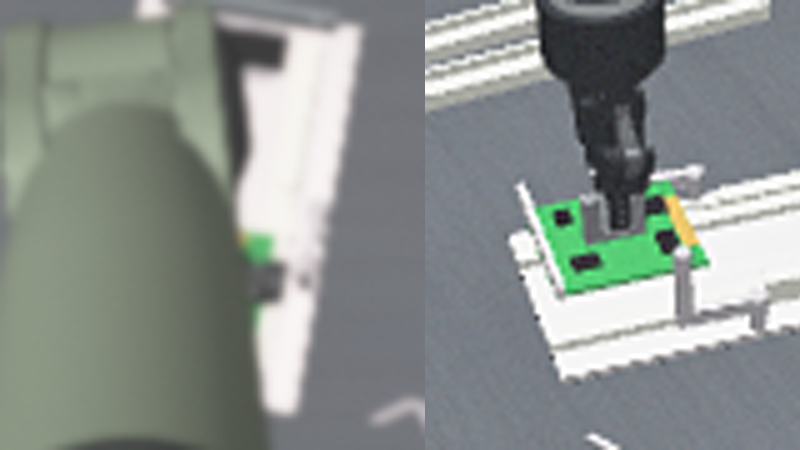

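The board is held level over the open ledges, panel towards the open end, with its near edge inside the near lever post (right pane, about (685,255)). I'll measure its offset in the frame from the side view.

```bash
cat > bd.py <<'E'
from h import *
o=np.array([.5693,.1326]); yaw=np.radians(-9.2)
R=np.array([[np.cos(yaw),-np.sin(yaw)],[np.sin(yaw),np.cos(yaw)]])
def tof(W): return (np.asarray(W)[...,:2]-o)@R*1000
def board(n,p,zt):
    hsv=cv2.cvtColor(p,cv2.COLOR_BGR2HSV); m=cv2.inRange(hsv,(40,100,50),(85,255,255))
    x,y,w,h=dict(top=(190,140,75,100),side=(195,150,110,80))[n]; M=np.zeros_like(m); M[y:y+h,x:x+w]=m[y:y+h,x:x+w]
    M=cv2.morphologyEx(M,3,np.ones((3,3)))
    c=np.vstack([k.reshape(-1,2) for k in cv2.findContours(M,0,1)[0] if cv2.contourArea(k)>15])
    return tof(ray(n,c,zt)), c
E
python3 - <<'E'
from bd import *
s=sense(); e=s["eef_pos"]; print("tcp in frame",tof(e[:2]),"yaw tool rel",np.degrees(np.arctan2(-s["tcp_rot"][1,0],-s["tcp_rot"][0,0]))+9.2)
zt=e[2]-.0025+.004
for n,f in(("side","s3.npz"),("top","t3.npz")):
    p=np.load(f)["p"]; F,c=board(n,p,zt)
    print(n,"min",F.min(0).round(1),"max",F.max(0).round(1))
    # right edge: points with lowest y per x bin
    for lab,a in (("right",-1),("left",1)):
        b=[F[(F[:,0]>=x)&(F[:,0]<x+6)] for x in range(-120,-20,6)]
        q=np.array([k[np.argmax(a*k[:,1])] for k in b if len(k)])
        print(lab,q.round(1).tolist())
X=cloud("side",np.load("s3.npz")["d"]); hsv=cv2.cvtColor(np.load("s3.npz")["p"],cv2.COLOR_BGR2HSV); m=cv2.inRange(hsv,(40,100,50),(85,255,255))>0; m[:150]=0;m[230:]=0;m[:,:195]=0;m[:,305:]=0
P=X[m]; F=np.c_[tof(P),P[:,2]*1000]; print("depth green",len(F),np.percentile(F,[2,50,98],axis=0).round(1)); A=np.c_[F[:,:2],np.ones(len(F))]; print("plane",np.linalg.lstsq(A,F[:,2],rcond=None)[0])
E
```

```text
tcp in frame [-75.75586445  -0.66561799] yaw tool rel 0.0231437230384266
side min [-122.2  -50.8] max [-40.6  40.1]
right [[-119.3, -50.3], [-109.3, -48.8], [-103.4, -50.8], [-96.3, -48.2], [-90.4, -50.2], [-86.1, -46.6], [-80.2, -48.6], [-74.3, -50.7], [-67.0, -48.0], [-61.1, -50.1], [-56.7, -46.4], [-53.9, -37.0], [-42.1, -19.7], [-40.6, -25.6]]
left [[-119.9, 40.1], [-113.7, 38.0], [-103.1, 40.0], [-100.0, 38.9], [-93.8, 36.7], [-89.0, -8.9], [-82.9, -11.0], [-75.5, -8.2], [-69.5, -10.3], [-63.4, -12.4], [-54.6, 6.5], [-51.6, 5.4], [-43.9, 8.3], [-40.8, -3.9]]Traceback (most recent call last):
  File "<stdin>", line 5, in <module>
  File "bd.py", line 9, in board
    c=np.vstack([k.reshape(-1,2) for k in cv2.findContours(M,0,1)[0] if cv2.contourArea(k)>15])
    return _nx.concatenate(arrs, 0, dtype=dtype, casting=casting)
           ~~~~~~~~~~~~~~~^^^^^^^^^^^^^^^^^^^^^^^^^^^^^^^^^^^^^^^
ValueError: need at least one array to concatenate
```

Request:
drive_tool(
  motion=[
    {"tx": 0,"ty": 1.2,"tz": 12,"wx": 0,"wy": 0,"wz": 0,"jaw": 4},
    {"tx": 0,"ty": 1.2,"tz": 22,"wx": 0,"wy": 0,"wz": 0,"jaw": 4},
    {"tx": 0,"ty": 1.2,"tz": 26,"wx": 0,"wy": 0,"wz": 0,"jaw": 4},
    {"tx": 0,"ty": 1.2,"tz": 27.5,"wx": 0,"wy": 0,"wz": 0,"jaw": 4},
    {"tx": 0,"ty": 1.2,"tz": 27.5,"wx": 0,"wy": 0,"wz": 0,"jaw": 4},
  ],
  newtons=40,
)

```text
time: 7.35
eef_pos: [0.4942, 0.1454, 0.0198]
tcp_rot: [[-0.987, 0.159, -0.001], [0.159, 0.987, -0.0], [0.001, -0.0, -1.0]]
ft_force: [1.1, -0.3, -1.8]
width: 0.0094
finger_force: 40.3
```

Request:
drive_tool(
  motion=[
    {"tx": 0,"ty": 0,"tz": 1,"wx": 0,"wy": 0,"wz": 0,"jaw": 4},
    {"tx": 0,"ty": 0,"tz": 1,"wx": 0,"wy": 0,"wz": 0,"jaw": 4},
  ],
  newtons=40,
)

```text
time: 7.55
eef_pos: [0.4947, 0.1455, 0.0193]
tcp_rot: [[-0.987, 0.159, 0.0], [0.159, 0.987, 0.0], [-0.0, 0.0, -1.0]]
ft_force: [-0.4, 0.2, -1.7]
width: 0.0094
finger_force: 40.3
```

Request:
drive_tool(
  motion=[
    {"tx": 0,"ty": 0,"tz": 0.7,"wx": 0,"wy": 0,"wz": 0,"jaw": 4},
    {"tx": 0,"ty": 0,"tz": 0.7,"wx": 0,"wy": 0,"wz": 0,"jaw": 4},
  ],
  newtons=40,
)

```text
time: 7.75
eef_pos: [0.4946, 0.1455, 0.0185]
tcp_rot: [[-0.987, 0.159, 0.0], [0.159, 0.987, 0.0], [-0.0, 0.0, -1.0]]
ft_force: [0.2, -0.1, -2.3]
width: 0.0093
finger_force: 40.3
```

Request:
drive_tool(
  motion=[
    {"tx": 0,"ty": 0,"tz": 1,"wx": 0,"wy": 0,"wz": 0,"jaw": 4},
    {"tx": 0,"ty": 0,"tz": 1,"wx": 0,"wy": 0,"wz": 0,"jaw": 4},
  ],
  newtons=40,
)

```text
time: 7.95
eef_pos: [0.4944, 0.1455, 0.0173]
tcp_rot: [[-0.987, 0.159, -0.0], [0.159, 0.987, -0.0], [0.0, -0.0, -1.0]]
ft_force: [-0.4, 0.6, -1.6]
width: 0.0093
finger_force: 40.3
```

Request:
drive_tool(
  motion=[
    {"tx": 0,"ty": 0,"tz": 0.6,"wx": 0,"wy": 0,"wz": 0,"jaw": 4},
    {"tx": 0,"ty": 0,"tz": 0.6,"wx": 0,"wy": 0,"wz": 0,"jaw": 4},
  ],
  newtons=40,
)

```text
time: 8.15
eef_pos: [0.4944, 0.1454, 0.0167]
tcp_rot: [[-0.987, 0.159, -0.0], [0.159, 0.987, -0.0], [0.0, -0.0, -1.0]]
ft_force: [-1.0, -0.1, -1.1]
width: 0.0094
finger_force: 40.3
```

Request:
drive_tool(
  motion=[
    {"tx": 0,"ty": 0,"tz": 0.5,"wx": 0,"wy": 0,"wz": 0,"jaw": 4},
    {"tx": 0,"ty": 0,"tz": 0.5,"wx": 0,"wy": 0,"wz": 0,"jaw": 4},
  ],
  newtons=40,
)

```text
time: 8.35
eef_pos: [0.4946, 0.1454, 0.0164]
tcp_rot: [[-0.987, 0.159, 0.0], [0.159, 0.987, -0.0], [-0.0, 0.0, -1.0]]
ft_force: [0.2, -0.7, 0.1]
width: 0.0092
finger_force: 40.5
```

The board rests on the ledges (z 16.4, weight taken up). Now I'll slide it in gentle steps.

Request:
drive_tool(
  motion=[
    {"tx": -3,"ty": 0,"tz": 0,"wx": 0,"wy": 0,"wz": 0,"jaw": 4},
    {"tx": -7,"ty": 0,"tz": 0,"wx": 0,"wy": 0,"wz": 0,"jaw": 4},
    {"tx": -11,"ty": 0,"tz": 0,"wx": 0,"wy": 0,"wz": 0,"jaw": 4},
    {"tx": -15,"ty": 0,"tz": 0,"wx": 0,"wy": 0,"wz": 0,"jaw": 4},
  ],
  newtons=40,
)

```text
time: 8.75
eef_pos: [0.5098, 0.143, 0.0164]
tcp_rot: [[-0.987, 0.159, 0.0], [0.159, 0.987, 0.0], [-0.0, 0.0, -1.0]]
ft_force: [-0.6, -0.4, 1.6]
width: 0.0089
finger_force: 40.7
```

Request:
drive_tool(
  motion=[
    {"tx": -3,"ty": 0,"tz": 0,"wx": 0,"wy": 0,"wz": 0,"jaw": 4},
    {"tx": -6,"ty": 0,"tz": 0,"wx": 0,"wy": 0,"wz": 0,"jaw": 4},
    {"tx": -9,"ty": 0,"tz": 0,"wx": 0,"wy": 0,"wz": 0,"jaw": 4},
  ],
  newtons=40,
)

```text
time: 9.05
eef_pos: [0.5184, 0.1416, 0.0164]
tcp_rot: [[-0.987, 0.159, 0.0], [0.159, 0.987, 0.0], [-0.0, 0.0, -1.0]]
ft_force: [-1.7, 0.4, 3.1]
width: 0.0092
finger_force: 40.8
```

Request:
drive_tool(
  motion=[
    {"tx": -3,"ty": 0,"tz": 0,"wx": 0,"wy": 0,"wz": 0,"jaw": 4},
    {"tx": -6,"ty": 0,"tz": 0,"wx": 0,"wy": 0,"wz": 0,"jaw": 4},
  ],
  newtons=40,
)

```text
time: 9.25
eef_pos: [0.5243, 0.1407, 0.0163]
tcp_rot: [[-0.987, 0.159, -0.0], [0.159, 0.987, 0.0], [0.0, 0.0, -1.0]]
ft_force: [-2.1, 0.3, 2.5]
width: 0.0095
finger_force: 40.9
```

Request:
drive_tool(
  motion=[
    {"tx": -2,"ty": 0,"tz": 0,"wx": 0,"wy": 0,"wz": 0,"jaw": 4},
    {"tx": -4,"ty": 0,"tz": 0,"wx": 0,"wy": 0,"wz": 0,"jaw": 4},
  ],
  newtons=40,
)

```text
time: 9.45
eef_pos: [0.5282, 0.14, 0.0164]
tcp_rot: [[-0.987, 0.159, 0.0], [0.159, 0.987, 0.0], [-0.0, 0.0, -1.0]]
ft_force: [-2.1, 0.2, 4.6]
width: 0.0093
finger_force: 40.9
```

Request:
drive_tool(
  motion=[
    {"tx": -2,"ty": 0,"tz": -0.5,"wx": 0,"wy": 0,"wz": 0,"jaw": 4},
    {"tx": -4,"ty": 0,"tz": -0.5,"wx": 0,"wy": 0,"wz": 0,"jaw": 4},
  ],
  newtons=40,
)

```text
time: 9.65
eef_pos: [0.532, 0.1393, 0.0165]
tcp_rot: [[-0.987, 0.159, -0.0], [0.159, 0.987, -0.0], [0.0, -0.0, -1.0]]
ft_force: [-0.2, 0.1, -2.6]
width: 0.0091
finger_force: 40.3
```

Request:
drive_tool(
  motion=[
    {"tx": -2,"ty": 0,"tz": 0,"wx": 0,"wy": 0,"wz": 0,"jaw": 4},
    {"tx": -5,"ty": 0,"tz": 0,"wx": 0,"wy": 0,"wz": 0,"jaw": 4},
  ],
  newtons=40,
)

```text
time: 9.85
eef_pos: [0.5368, 0.1385, 0.0165]
tcp_rot: [[-0.987, 0.159, -0.001], [0.159, 0.987, -0.0], [0.001, -0.0, -1.0]]
ft_force: [-0.2, 0.1, -1.9]
width: 0.0097
finger_force: 40.3
```

Request:
drive_tool(
  motion=[
    {"tx": -3,"ty": 0,"tz": 0,"wx": 0,"wy": 0,"wz": 0,"jaw": 4},
    {"tx": -6,"ty": 0,"tz": 0,"wx": 0,"wy": 0,"wz": 0,"jaw": 4},
    {"tx": -9,"ty": 0,"tz": 0,"wx": 0,"wy": 0,"wz": 0,"jaw": 4},
  ],
  newtons=40,
)

```text
time: 10.15
eef_pos: [0.5461, 0.1371, 0.0167]
tcp_rot: [[-0.987, 0.159, 0.0], [0.159, 0.987, -0.0], [-0.0, -0.0, -1.0]]
ft_force: [-0.4, -0.0, -1.1]
width: 0.0095
finger_force: 40.3
```

Request:
drive_tool(
  motion=[
    {"tx": -3,"ty": 0,"tz": 0,"wx": 0,"wy": 0,"wz": 0,"jaw": 4},
    {"tx": -6,"ty": 0,"tz": 0,"wx": 0,"wy": 0,"wz": 0,"jaw": 4},
    {"tx": -9,"ty": 0,"tz": 0,"wx": 0,"wy": 0,"wz": 0,"jaw": 4},
    {"tx": -12,"ty": 0,"tz": 0,"wx": 0,"wy": 0,"wz": 0,"jaw": 4},
  ],
  newtons=40,
)

```text
time: 10.55
eef_pos: [0.5579, 0.1352, 0.0168]
tcp_rot: [[-0.987, 0.159, -0.0], [0.159, 0.987, -0.0], [0.0, -0.0, -1.0]]
ft_force: [1.3, -0.0, -1.2]
width: 0.0091
finger_force: 40.3
```

Request:
drive_tool(
  motion=[
    {"tx": -3,"ty": 0,"tz": 0,"wx": 0,"wy": 0,"wz": 0,"jaw": 4},
    {"tx": -6,"ty": 0,"tz": 0,"wx": 0,"wy": 0,"wz": 0,"jaw": 4},
    {"tx": -9,"ty": 0,"tz": 0,"wx": 0,"wy": 0,"wz": 0,"jaw": 4},
    {"tx": -12,"ty": 0,"tz": 0,"wx": 0,"wy": 0,"wz": 0,"jaw": 4},
  ],
  newtons=40,
)

```text
time: 10.95
eef_pos: [0.5697, 0.1333, 0.0168]
tcp_rot: [[-0.987, 0.159, -0.0], [0.159, 0.987, -0.0], [0.0, -0.0, -1.0]]
ft_force: [-0.0, -0.0, -0.4]
width: 0.0093
finger_force: 40.3
```

Request:
drive_tool(
  motion=[
    {"tx": -3,"ty": 0,"tz": 0,"wx": 0,"wy": 0,"wz": 0,"jaw": 4},
    {"tx": -6,"ty": 0,"tz": 0,"wx": 0,"wy": 0,"wz": 0,"jaw": 4},
    {"tx": -9,"ty": 0,"tz": 0,"wx": 0,"wy": 0,"wz": 0,"jaw": 4},
    {"tx": -12,"ty": 0,"tz": 0,"wx": 0,"wy": 0,"wz": 0,"jaw": 4},
  ],
  newtons=40,
)

```text
time: 11.35
eef_pos: [0.5816, 0.1314, 0.0168]
tcp_rot: [[-0.987, 0.159, -0.0], [0.159, 0.987, 0.0], [0.0, 0.0, -1.0]]
ft_force: [-0.8, -0.8, -1.4]
width: 0.0091
finger_force: 40.3
```

Request:
drive_tool(
  motion=[
    {"tx": -3,"ty": 0,"tz": 0,"wx": 0,"wy": 0,"wz": 0,"jaw": 4},
    {"tx": -6,"ty": 0,"tz": 0,"wx": 0,"wy": 0,"wz": 0,"jaw": 4},
    {"tx": -9,"ty": 0,"tz": 0,"wx": 0,"wy": 0,"wz": 0,"jaw": 4},
    {"tx": -11,"ty": 0,"tz": 0,"wx": 0,"wy": 0,"wz": 0,"jaw": 4},
  ],
  newtons=40,
)

```text
time: 11.75
eef_pos: [0.5926, 0.1296, 0.0168]
tcp_rot: [[-0.987, 0.159, 0.0], [0.159, 0.987, 0.0], [-0.0, 0.0, -1.0]]
ft_force: [0.3, -0.1, -1.3]
width: 0.0093
finger_force: 40.3
```

Request:
drive_tool(
  motion=[
    {"tx": -2,"ty": 0,"tz": 0,"wx": 0,"wy": 0,"wz": 0,"jaw": 4},
    {"tx": -4,"ty": 0,"tz": 0,"wx": 0,"wy": 0,"wz": 0,"jaw": 4},
    {"tx": -6,"ty": 0,"tz": 0,"wx": 0,"wy": 0,"wz": 0,"jaw": 4},
  ],
  newtons=40,
)

```text
time: 12.05
eef_pos: [0.5982, 0.1287, 0.0168]
tcp_rot: [[-0.987, 0.159, -0.0], [0.159, 0.987, 0.0], [0.0, 0.0, -1.0]]
ft_force: [0.2, 0.7, -1.9]
width: 0.0092
finger_force: 40.3
```

Run:
```python
from bd import *
print("tcp",tof(sense()["eef_pos"]))
for n in("top","side"):
    g=np.load(n+"0.npz")["p"].max(2).astype(np.float32)
    for z in (.024,.010):
      r=[]
      for y in np.arange(-22,23,4.):
        x=np.arange(70,130,.5); W=(R@np.c_[x,np.full(len(x),y)].T).T/1000+o
        uv=proj(n,np.c_[W,np.full(len(x),z)]).astype(np.float32); v=cv2.remap(g,uv[None,:,0],uv[None,:,1],1)[0]
        i=v.argmin(); th=(v[:i].max()*.5+v[i]*.5); dn=x[np.nonzero(v<th)[0]]; r.append((dn[0],dn[-1]))
      print(n,z,np.median(r,0),np.std(r,0))
# panel rear face & green now, side view
p,d=capture("side"); F,c=board("side",p,sense()["eef_pos"][2]+.0015); print("green",F.min(0),F.max(0))
```

```text
tcp [29.17049898  0.80272283]
top 0.024 [ 85.  129.5] [0.21650635 0.        ]
top 0.01 [ 89.  129.5] [0.24650332 0.        ]
side 0.024 [ 80.5 125.5] [1.16069902 4.96847702]
side 0.01 [ 86.5 129.5] [0.59365862 0.        ]
green [-14.80269244 -48.43798172] [74.82846702 41.67027983]
```

The socket face is at about x=88, so touch is expected near TCP x≈38. I'm at 29. I'll approach slowly.

Request:
drive_tool(
  motion=[
    {"tx": -1,"ty": 0,"tz": 0,"wx": 0,"wy": 0,"wz": 0,"jaw": 4},
    {"tx": -2,"ty": 0,"tz": 0,"wx": 0,"wy": 0,"wz": 0,"jaw": 4},
    {"tx": -3,"ty": 0,"tz": 0,"wx": 0,"wy": 0,"wz": 0,"jaw": 4},
    {"tx": -4,"ty": 0,"tz": 0,"wx": 0,"wy": 0,"wz": 0,"jaw": 4},
  ],
  newtons=40,
)

```text
time: 12.5
eef_pos: [0.6021, 0.1281, 0.0168]
tcp_rot: [[-0.987, 0.159, -0.0], [0.159, 0.987, -0.0], [0.0, -0.0, -1.0]]
ft_force: [-0.4, 0.3, -1.2]
width: 0.0092
finger_force: 40.3
```

Request:
drive_tool(
  motion=[
    {"tx": -0.4,"ty": 0,"tz": 0,"wx": 0,"wy": 0,"wz": 0,"jaw": 4},
    {"tx": -0.7,"ty": 0,"tz": 0,"wx": 0,"wy": 0,"wz": 0,"jaw": 4},
  ],
  newtons=40,
)

```text
time: 12.7
eef_pos: [0.6028, 0.128, 0.0168]
tcp_rot: [[-0.987, 0.159, -0.0], [0.159, 0.987, -0.0], [0.0, -0.0, -1.0]]
ft_force: [0.4, 0.2, -2.3]
width: 0.0089
finger_force: 40.3
```

Request:
drive_tool(
  motion=[
    {"tx": -0.4,"ty": 0,"tz": 0,"wx": 0,"wy": 0,"wz": 0,"jaw": 4},
    {"tx": -0.7,"ty": 0,"tz": 0,"wx": 0,"wy": 0,"wz": 0,"jaw": 4},
  ],
  newtons=40,
)

```text
time: 12.9
eef_pos: [0.6035, 0.1279, 0.0168]
tcp_rot: [[-0.987, 0.159, -0.0], [0.159, 0.987, -0.0], [0.0, -0.0, -1.0]]
ft_force: [-0.3, 0.2, -2.1]
width: 0.009
finger_force: 40.3
```

Request:
drive_tool(
  motion=[
    {"tx": -0.5,"ty": 0,"tz": 0,"wx": 0,"wy": 0,"wz": 0,"jaw": 4},
  ],
)

```text
time: 13.0
eef_pos: [0.604, 0.1278, 0.0168]
tcp_rot: [[-0.987, 0.159, -0.0], [0.159, 0.987, -0.0], [0.0, -0.0, -1.0]]
ft_force: [0.1, -0.2, -1.4]
width: 0.0094
finger_force: 40.3
```

Request:
drive_tool(
  motion=[
    {"tx": -0.4,"ty": 0,"tz": 0,"wx": 0,"wy": 0,"wz": 0,"jaw": 4},
  ],
)

```text
time: 13.1
eef_pos: [0.6044, 0.1277, 0.0168]
tcp_rot: [[-0.987, 0.159, 0.0], [0.159, 0.987, -0.0], [-0.0, -0.0, -1.0]]
ft_force: [-0.6, 0.6, -2.5]
width: 0.0092
finger_force: 40.3
```

Request:
drive_tool(
  motion=[
    {"tx": -0.4,"ty": 0,"tz": 0,"wx": 0,"wy": 0,"wz": 0,"jaw": 4},
  ],
)

```text
time: 13.2
eef_pos: [0.6048, 0.1277, 0.0168]
tcp_rot: [[-0.987, 0.159, 0.0], [0.159, 0.987, -0.0], [-0.0, -0.0, -1.0]]
ft_force: [0.2, -0.1, -0.9]
width: 0.0093
finger_force: 40.3
```

Request:
drive_tool(
  motion=[
    {"tx": -0.4,"ty": 0,"tz": 0,"wx": 0,"wy": 0,"wz": 0,"jaw": 4},
  ],
)

```text
time: 13.3
eef_pos: [0.6052, 0.1276, 0.0168]
tcp_rot: [[-0.987, 0.159, -0.0], [0.159, 0.987, -0.0], [0.0, -0.0, -1.0]]
ft_force: [0.4, 0.0, -1.6]
width: 0.0091
finger_force: 40.3
```

Request:
drive_tool(
  motion=[
    {"tx": -0.4,"ty": 0,"tz": 0,"wx": 0,"wy": 0,"wz": 0,"jaw": 4},
  ],
)

```text
time: 13.4
eef_pos: [0.6056, 0.1275, 0.0168]
tcp_rot: [[-0.987, 0.159, -0.0], [0.159, 0.987, 0.0], [0.0, 0.0, -1.0]]
ft_force: [-0.0, 0.2, -1.4]
width: 0.009
finger_force: 40.3
```

Request:
drive_tool(
  motion=[
    {"tx": -0.4,"ty": 0,"tz": 0,"wx": 0,"wy": 0,"wz": 0,"jaw": 4},
  ],
)

```text
time: 13.5
eef_pos: [0.606, 0.1275, 0.0168]
tcp_rot: [[-0.987, 0.159, -0.0], [0.159, 0.987, -0.0], [0.0, -0.0, -1.0]]
ft_force: [0.2, 0.4, -2.0]
width: 0.0094
finger_force: 40.3
```

Request:
drive_tool(
  motion=[
    {"tx": -0.4,"ty": 0,"tz": 0,"wx": 0,"wy": 0,"wz": 0,"jaw": 4},
  ],
)

```text
time: 13.6
eef_pos: [0.6064, 0.1274, 0.0168]
tcp_rot: [[-0.987, 0.159, -0.0], [0.159, 0.987, -0.0], [0.0, -0.0, -1.0]]
ft_force: [-1.0, 0.9, -2.4]
width: 0.0091
finger_force: 40.3
```

Request:
drive_tool(
  motion=[
    {"tx": -0.3,"ty": 0,"tz": 0,"wx": 0,"wy": 0,"wz": 0,"jaw": 4},
  ],
)

```text
time: 13.7
eef_pos: [0.6067, 0.1274, 0.0168]
tcp_rot: [[-0.987, 0.159, 0.0], [0.159, 0.987, -0.0], [-0.0, -0.0, -1.0]]
ft_force: [0.6, -0.8, -1.7]
width: 0.0092
finger_force: 40.3
```

Request:
drive_tool(
  motion=[
    {"tx": -0.3,"ty": 0,"tz": 0,"wx": 0,"wy": 0,"wz": 0,"jaw": 4},
  ],
)

```text
time: 13.8
eef_pos: [0.6069, 0.1273, 0.0168]
tcp_rot: [[-0.987, 0.159, -0.0], [0.159, 0.987, -0.0], [0.0, -0.0, -1.0]]
ft_force: [0.8, 0.2, -0.4]
width: 0.0091
finger_force: 40.3
```

Request:
drive_tool(
  motion=[
    {"tx": -0.3,"ty": 0,"tz": 0,"wx": 0,"wy": 0,"wz": 0,"jaw": 4},
  ],
)

```text
time: 13.9
eef_pos: [0.6073, 0.1273, 0.0168]
tcp_rot: [[-0.987, 0.159, -0.0], [0.159, 0.987, 0.0], [0.0, 0.0, -1.0]]
ft_force: [-0.4, 0.8, -1.4]
width: 0.009
finger_force: 40.3
```

Request:
drive_tool(
  motion=[
    {"tx": -0.3,"ty": 0,"tz": 0,"wx": 0,"wy": 0,"wz": 0,"jaw": 4},
  ],
)

```text
time: 14.0
eef_pos: [0.6076, 0.1272, 0.0168]
tcp_rot: [[-0.987, 0.159, 0.0], [0.159, 0.987, 0.0], [-0.0, 0.0, -1.0]]
ft_force: [0.3, 0.3, -2.2]
width: 0.0092
finger_force: 40.3
```

Request:
drive_tool(
  motion=[
    {"tx": -0.3,"ty": 0,"tz": 0,"wx": 0,"wy": 0,"wz": 0,"jaw": 4},
  ],
)

```text
time: 14.1
eef_pos: [0.6078, 0.1272, 0.0168]
tcp_rot: [[-0.987, 0.159, -0.0], [0.159, 0.987, -0.0], [0.0, -0.0, -1.0]]
ft_force: [-1.8, 0.1, -1.6]
width: 0.0092
finger_force: 40.3
```

Request:
drive_tool(
  motion=[
    {"tx": -0.3,"ty": 0,"tz": 0,"wx": 0,"wy": 0,"wz": 0,"jaw": 4},
  ],
)

```text
time: 14.2
eef_pos: [0.6078, 0.1272, 0.0167]
tcp_rot: [[-0.987, 0.159, -0.001], [0.159, 0.987, 0.0], [0.001, 0.0, -1.0]]
ft_force: [-0.7, -0.1, -0.7]
width: 0.0093
finger_force: 40.3
```

Request:
drive_tool(
  motion=[
    {"tx": -0.3,"ty": 0,"tz": 0,"wx": 0,"wy": 0,"wz": 0,"jaw": 4},
  ],
)

```text
time: 14.3
eef_pos: [0.6078, 0.1272, 0.0166]
tcp_rot: [[-0.987, 0.159, -0.001], [0.159, 0.987, 0.0], [0.001, 0.0, -1.0]]
ft_force: [-2.0, 0.5, 0.2]
width: 0.0091
finger_force: 40.3
```

Request:
drive_tool(
  motion=[
    {"tx": -0.4,"ty": 0,"tz": 0,"wx": 0,"wy": 0,"wz": 0,"jaw": 4},
    {"tx": -0.4,"ty": 0,"tz": 0,"wx": 0,"wy": 0,"wz": 0,"jaw": 4},
  ],
)

```text
time: 14.5
eef_pos: [0.6079, 0.1272, 0.0165]
tcp_rot: [[-0.987, 0.159, -0.002], [0.159, 0.987, 0.0], [0.002, -0.0, -1.0]]
ft_force: [-2.9, 0.3, -0.3]
width: 0.0086
finger_force: 40.4
```

Run:
```python
from bd import *
F=[]
for i in range(6): capture("side"); F.append(sense()["ft_force"]@np.r_[R[:,0],0])
s=sense(); print(np.round(F,2),tof(s["eef_pos"]),s["eef_pos"],s["tcp_rot"][:,2])
```

```text
[-3.67 -4.3  -5.18 -4.63 -5.26 -4.99] [38.94256946  0.77841357] [0.60786608 0.12714222 0.01653653] [-1.67504336e-03  1.91705807e-04 -9.99998579e-01]
```

The board rests against the socket at a steady 5 N or so, with TCP frame x = 38.9. I'll ease off, release and lift.

Request:
drive_tool(
  motion=[
    {"tx": 0.5,"ty": 0,"tz": 0,"wx": 0,"wy": 0,"wz": 0,"jaw": 9},
    {"tx": 0.5,"ty": 0,"tz": 0,"wx": 0,"wy": 0,"wz": 0,"jaw": 14},
    {"tx": 0.5,"ty": 0,"tz": 0,"wx": 0,"wy": 0,"wz": 0,"jaw": 22},
    {"tx": 0.5,"ty": 0,"tz": 0,"wx": 0,"wy": 0,"wz": 0,"jaw": 28},
    {"tx": 0.5,"ty": 0,"tz": 0,"wx": 0,"wy": 0,"wz": 0,"jaw": 28},
  ],
  newtons=20,
)

```text
time: 15.3
eef_pos: [0.6092, 0.127, 0.0172]
tcp_rot: [[-0.987, 0.159, 0.002], [0.159, 0.987, -0.0], [-0.002, 0.0, -1.0]]
ft_force: [0.1, 0.1, 0.2]
width: 0.0281
finger_force: 0.0
```

Request:
drive_tool(
  motion=[
    {"tx": 0.5,"ty": 0,"tz": -15,"wx": 0,"wy": 0,"wz": 0,"jaw": 28},
    {"tx": 0,"ty": 0,"tz": -45,"wx": 0,"wy": 0,"wz": 0,"jaw": 28},
    {"tx": 0,"ty": 0,"tz": -80,"wx": 0,"wy": 0,"wz": 0,"jaw": 10},
    {"tx": 0,"ty": 0,"tz": -110,"wx": 0,"wy": 0,"wz": 0,"jaw": 0},
    {"tx": 0,"ty": 0,"tz": -110,"wx": 0,"wy": 0,"wz": 0,"jaw": 0},
  ],
  newtons=20,
)

```text
time: 15.8
eef_pos: [0.6121, 0.1275, 0.1331]
tcp_rot: [[-0.987, 0.159, 0.01], [0.159, 0.987, 0.001], [-0.01, 0.002, -1.0]]
ft_force: [0.3, -0.9, 0.0]
width: 0.0002
finger_force: 0.0
```

```bash
cat > look.py <<'E'
from bd import *
def look(tag):
    s=sense(); print("tcp",tof(s["eef_pos"]).round(1),s["eef_pos"][2].round(4),"w",s["width"],"t",s["time"])
    for n in("top","side"):
        p,d=capture(n); np.savez(f"{n}_{tag}.npz",p=p,d=d); X=cloud(n,d); F=np.dstack([tof(X),X[...,2]*1000])
        for sg in(1,-1):
            m=(F[...,2]>50)&(F[...,2]<86)&(F[...,0]<10)&(F[...,0]>-70)&(F[...,1]*sg>10)&(F[...,1]*sg<95)
            if m.sum(): print(n,"post",sg,m.sum(),np.median(F[m],0).round(1),F[m].min(0).round(),F[m].max(0).round())
        m=(F[...,2]>43)&(F[...,2]<56)&(abs(F[...,1])<15)&(F[...,0]>5)&(F[...,0]<85)
        if m.sum(): print(n,"fin",m.sum(),F[m].mean(0).round(1),F[m].min(0).round(1),F[m].max(0).round(1))
        m=(F[...,2]>28)&(F[...,2]<37)&(abs(F[...,1])<50)&(F[...,0]>-25)&(F[...,0]<15)
        if m.sum(): print(n,"panel",m.sum(),F[m].mean(0).round(1),"slope",np.polyfit(F[m][:,1],F[m][:,0],1).round(3),F[m].min(0).round(1),F[m].max(0).round(1))
E
python3 -c "
from look import *
look('a')"
```

```text
tcp [43.   1.8] 0.1331 w 0.00017471455001960966 t 15.8
top post -1 4 [-50.5 -71.3  76.2] [-55. -72.  75.] [-45. -70.  80.]
side post 1 31 [-53.3  71.6  68.7] [-59.  67.  50.] [-49.  79.  81.]
side post -1 34 [-53.7 -73.3  66.4] [-58. -78.  51.] [-47. -62.  81.]
side fin 43 [36.2 -3.8 48.9] [16.6 -8.9 43.2] [56.3  2.6 52.8]
side panel 30 [-11.9  -4.3  30.3] slope [ 3.0000e-03 -1.1841e+01] [-14.2 -49.3  28.1] [-9.2 44.8 34.3]
```

Released: the board stayed put with its panel at x≈-12, square, and both posts are open. Next I'll take the closed fingers to the outside of the left post.

Request:
drive_tool(
  motion=[
    {"tx": 22,"ty": 25,"tz": 0,"wx": 0,"wy": 0,"wz": 0,"jaw": 0},
    {"tx": 50,"ty": 57,"tz": 0,"wx": 0,"wy": 0,"wz": 0,"jaw": 0},
    {"tx": 76,"ty": 86,"tz": 0,"wx": 0,"wy": 0,"wz": 0,"jaw": 0},
    {"tx": 91,"ty": 105,"tz": 0,"wx": 0,"wy": 0,"wz": 0,"jaw": 0},
    {"tx": 91,"ty": 105,"tz": 0,"wx": 0,"wy": 0,"wz": 0,"jaw": 0},
  ],
  newtons=20,
)

```text
time: 16.4
eef_pos: [0.5322, 0.2475, 0.1256]
tcp_rot: [[-0.988, 0.155, -0.003], [0.155, 0.988, -0.0], [0.003, -0.001, -1.0]]
ft_force: [0.3, -0.8, -0.2]
width: 0.0001
finger_force: 0.0
```

Request:
drive_tool(
  motion=[
    {"tx": 0,"ty": 0,"tz": 25,"wx": 0,"wy": 0,"wz": 0,"jaw": 0},
    {"tx": 0,"ty": 0,"tz": 55,"wx": 0,"wy": 0,"wz": 0,"jaw": 0},
    {"tx": 0,"ty": 0,"tz": 85,"wx": 0,"wy": 0,"wz": 0,"jaw": 0},
    {"tx": 0,"ty": 0,"tz": 97,"wx": 0,"wy": 0,"wz": 0,"jaw": 0},
    {"tx": 0,"ty": 0,"tz": 97,"wx": 0,"wy": 0,"wz": 0,"jaw": 0},
  ],
  newtons=20,
)

```text
time: 16.9
eef_pos: [0.5338, 0.244, 0.0279]
tcp_rot: [[-0.987, 0.16, -0.004], [0.16, 0.987, -0.002], [0.004, -0.002, -1.0]]
ft_force: [-0.2, -0.2, -0.3]
width: -0.0002
finger_force: 0.0
```

Run:
```python
from look import *
s=sense(); print(tof(s["eef_pos"]),s["eef_pos"],s["ft_force"])
p,d=capture("side"); X=cloud("side",d); F=np.dstack([tof(X),X[...,2]*1000])
dark=p.max(2)<100
m=dark&(abs(F[...,0]+52)<30)&(abs(F[...,1]-100)<35)&(F[...,2]>20)
for z in range(20,100,8):
    k=m&(F[...,2]>=z)&(F[...,2]<z+8)
    if k.any(): print(z,k.sum(),F[k].min(0).round(),F[k].max(0).round())
cv2.imwrite("pics/l1.png",cv2.resize(p[110:230,180:310],None,fx=5,fy=5,interpolation=2))
```

```text
[-52.82770842 104.32668678] [0.53383173 0.24403081 0.02787395] [-0.19935757 -0.17844611 -0.32492571]
36 1 [-61.  98.  44.] [-61.  98.  44.]
44 2 [-61.  91.  48.] [-59.  96.  49.]
52 3 [-60.  88.  53.] [-59.  97.  59.]
60 4 [-61.  88.  61.] [-58.  98.  66.]
68 4 [-64.  91.  69.] [-53. 105.  70.]
76 3 [-66.  98.  78.] [-66. 110.  83.]
84 15 [-68.  69.  85.] [-45. 128.  91.]
92 9 [-68.  66.  93.] [-42. 126.  99.]
```

View pics/l1.png

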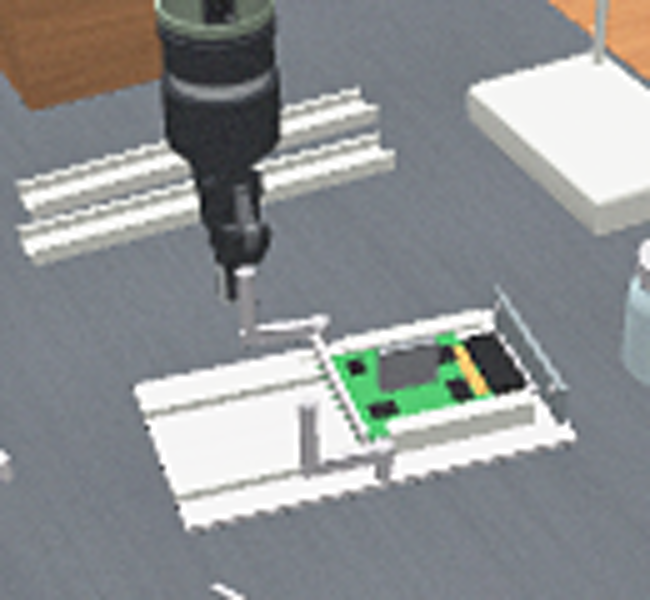

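The picture shows the closed fingers just outside the left post (about (245,300)), tips at z≈45, and the board square against the socket. I'll swing the left lever in until just before it meets the ear.

Request:
drive_tool(
  motion=[
    {"tx": 0,"ty": -3,"tz": -3,"wx": 0,"wy": 0,"wz": 0,"jaw": 0},
    {"tx": 0,"ty": -8,"tz": -3,"wx": 0,"wy": 0,"wz": 0,"jaw": 0},
    {"tx": 0,"ty": -13,"tz": -3,"wx": 0,"wy": 0,"wz": 0,"jaw": 0},
    {"tx": 0,"ty": -18,"tz": -3,"wx": 0,"wy": 0,"wz": 0,"jaw": 0},
  ],
  newtons=20,
)

```text
time: 17.35
eef_pos: [0.5327, 0.2274, 0.0336]
tcp_rot: [[-0.987, 0.159, 0.001], [0.159, 0.987, 0.001], [-0.001, 0.001, -1.0]]
ft_force: [-0.0, 1.4, 1.6]
width: 0.0001
finger_force: 0.7
```

Request:
drive_tool(
  motion=[
    {"tx": -1,"ty": -4,"tz": 0,"wx": 0,"wy": 0,"wz": 0,"jaw": 0},
    {"tx": -2,"ty": -8,"tz": 0,"wx": 0,"wy": 0,"wz": 0,"jaw": 0},
    {"tx": -4,"ty": -12,"tz": 0,"wx": 0,"wy": 0,"wz": 0,"jaw": 0},
    {"tx": -6,"ty": -16,"tz": 0,"wx": 0,"wy": 0,"wz": 0,"jaw": 0},
  ],
  newtons=20,
)

```text
time: 17.75
eef_pos: [0.5357, 0.2104, 0.0327]
tcp_rot: [[-0.987, 0.159, -0.0], [0.159, 0.987, -0.0], [0.0, -0.0, -1.0]]
ft_force: [0.4, 0.8, -0.2]
width: -0.0
finger_force: 0.6
```

```bash
python3 -c "
from look import *
look('b'); print(sense()['ft_force'])"
```

```text
tcp [-45.6  71.4] 0.0327 w -3.38899501648648e-05 t 17.75
top post -1 18 [-52.4 -67.8  79.2] [-57. -72.  53.] [-46. -61.  84.]
top fin 36 [39.6  1.4 51.4] [20.1 -3.3 44. ] [58.3  7.  55.5]
top panel 39 [-7.1 -4.3 31.9] slope [ 0.01  -7.031] [-11.4 -49.7  28.6] [11.3 46.3 36.4]
side post 1 56 [-52.8  49.8  66.9] [-60.  42.  51.] [-37.  79.  86.]
side post -1 36 [-53.9 -74.2  64.8] [-58. -79.  51.] [-47. -64.  81.]
side fin 40 [36.4 -3.8 49.4] [16.7 -8.2 44.1] [55.5  4.  53.9]
side panel 31 [-11.9  -4.6  30.6] slope [-3.0000e-03 -1.1919e+01] [-14.4 -47.8  28.3] [-9.1 43.7 33.2]
[ 0.47923406 -0.50260808  0.15947337]
```

Request:
drive_tool(
  motion=[
    {"tx": -1,"ty": -3,"tz": 0,"wx": 0,"wy": 0,"wz": 0,"jaw": 0},
    {"tx": -3,"ty": -6,"tz": 0,"wx": 0,"wy": 0,"wz": 0,"jaw": 0},
    {"tx": -4,"ty": -9,"tz": 0,"wx": 0,"wy": 0,"wz": 0,"jaw": 0},
    {"tx": -4,"ty": -9,"tz": 0,"wx": 0,"wy": 0,"wz": 0,"jaw": 0},
  ],
  newtons=20,
)

```text
time: 18.25
eef_pos: [0.5386, 0.2008, 0.0328]
tcp_rot: [[-0.987, 0.16, 0.0], [0.16, 0.987, -0.0], [-0.0, -0.0, -1.0]]
ft_force: [0.7, 0.1, -0.3]
width: 0.0002
finger_force: 0.1
```

Request:
drive_tool(
  motion=[
    {"tx": 3,"ty": 8,"tz": 0,"wx": 0,"wy": 0,"wz": 0,"jaw": 0},
    {"tx": 6,"ty": 16,"tz": -25,"wx": 0,"wy": 0,"wz": 0,"jaw": 0},
    {"tx": 8,"ty": 16,"tz": -60,"wx": 0,"wy": 0,"wz": 0,"jaw": 0},
    {"tx": 10,"ty": 0,"tz": -80,"wx": 0,"wy": 0,"wz": 0,"jaw": 0},
    {"tx": 10,"ty": -40,"tz": -80,"wx": 0,"wy": 0,"wz": 0,"jaw": 0},
  ],
  newtons=20,
)

```text
time: 18.75
eef_pos: [0.5247, 0.1659, 0.1162]
tcp_rot: [[-0.988, 0.154, 0.007], [0.154, 0.988, 0.002], [-0.007, 0.003, -1.0]]
ft_force: [0.2, -1.1, 0.2]
width: 0.0001
finger_force: 0.0
```

```bash
python3 -c "
from look import *
look('c'); print(sense()['ft_force'])"
```

```text
tcp [-49.3  25.7] 0.1162 w 6.211130875220015e-05 t 18.75
top post -1 18 [-52.9 -67.8  79.9] [-57. -72.  51.] [-46. -61.  84.]
top fin 38 [39.9  1.3 50.8] [19.7 -3.2 44.4] [59.   6.8 55.6]
top panel 16 [ -5.2 -36.5  31.4] slope [ -0.374 -18.833] [-11.2 -49.   28.2] [ 14.9 -19.9  35.5]
side post 1 34 [-46.3  37.5  67.3] [-51.  31.  51.] [-39.  45.  79.]
side post -1 34 [-54.  -73.6  65.2] [-58. -77.  52.] [-47. -64.  81.]
side fin 44 [36.3 -3.7 48.7] [16.9 -8.2 43.3] [56.7  5.6 54.1]
side panel 33 [-12.   -3.8  30.4] slope [-1.0000e-03 -1.2022e+01] [-14.3 -49.2  28. ] [-9.1 49.7 33.3]
[ 0.28634356  1.1076946  -0.34740665]
```

Request:
drive_tool(
  motion=[
    {"tx": 0,"ty": -30,"tz": -5,"wx": 0,"wy": 0,"wz": 0,"jaw": 0},
    {"tx": 0,"ty": -68,"tz": -5,"wx": 0,"wy": 0,"wz": 0,"jaw": 0},
    {"tx": 0,"ty": -106,"tz": -5,"wx": 0,"wy": 0,"wz": 0,"jaw": 0},
    {"tx": 0,"ty": -128,"tz": -5,"wx": 0,"wy": 0,"wz": 0,"jaw": 0},
    {"tx": 0,"ty": -128,"tz": -5,"wx": 0,"wy": 0,"wz": 0,"jaw": 0},
  ],
  newtons=20,
)

```text
time: 19.35
eef_pos: [0.5012, 0.0353, 0.1177]
tcp_rot: [[-0.987, 0.163, -0.001], [0.163, 0.987, -0.0], [0.001, -0.001, -1.0]]
ft_force: [0.3, 0.5, -0.9]
width: 0.0001
finger_force: 0.0
```

Request:
drive_tool(
  motion=[
    {"tx": 0,"ty": 0,"tz": 20,"wx": 0,"wy": 0,"wz": 0,"jaw": 0},
    {"tx": 0,"ty": 0,"tz": 45,"wx": 0,"wy": 0,"wz": 0,"jaw": 0},
    {"tx": 0,"ty": 0,"tz": 70,"wx": 0,"wy": 0,"wz": 0,"jaw": 0},
    {"tx": 0,"ty": 0,"tz": 85,"wx": 0,"wy": 0,"wz": 0,"jaw": 0},
    {"tx": 0,"ty": 0,"tz": 85,"wx": 0,"wy": 0,"wz": 0,"jaw": 0},
  ],
  newtons=20,
)

```text
time: 19.85
eef_pos: [0.4998, 0.0384, 0.0307]
tcp_rot: [[-0.987, 0.158, -0.004], [0.158, 0.987, 0.001], [0.004, 0.0, -1.0]]
ft_force: [0.7, 0.6, -0.8]
width: -0.0003
finger_force: 0.0
```

```bash
python3 -c "
from look import *
look('d'); print(sense()['ft_force'])"
```

```text
tcp [ -53.6 -104.1] 0.0307 w -0.0002539367630597465 t 19.85
top post 1 18 [-44.6  42.2  76.9] [-49.  38.  52.] [-39.  48.  85.]
top fin 42 [38.7  1.3 51.1] [18.8 -3.  44.7] [59.2  7.1 55.8]
top panel 33 [-7.5 18.  32.2] slope [ 0.065 -8.691] [-11.8 -16.9  28.6] [12.2 49.6 36.9]
side post -1 1 [-57.6 -71.6  53.3] [-58. -72.  53.] [-58. -72.  53.]
side fin 41 [36.  -3.7 49. ] [16.  -9.7 43.2] [55.7  3.6 53.7]
[ 0.64652973 -0.30106349  0.43234448]
```

Request:
drive_tool(
  motion=[
    {"tx": 0,"ty": 4,"tz": 0,"wx": 0,"wy": 0,"wz": 0,"jaw": 0},
    {"tx": 0,"ty": 9,"tz": 0,"wx": 0,"wy": 0,"wz": 0,"jaw": 0},
    {"tx": 0,"ty": 14,"tz": 0,"wx": 0,"wy": 0,"wz": 0,"jaw": 0},
    {"tx": 0,"ty": 19,"tz": 0,"wx": 0,"wy": 0,"wz": 0,"jaw": 0},
    {"tx": -1,"ty": 23,"tz": 0,"wx": 0,"wy": 0,"wz": 0,"jaw": 0},
  ],
  newtons=20,
)

```text
time: 20.45
eef_pos: [0.5062, 0.0598, 0.033]
tcp_rot: [[-0.987, 0.159, -0.0], [0.159, 0.987, -0.001], [-0.0, -0.001, -1.0]]
ft_force: [-0.8, -1.1, 0.9]
width: -0.0001
finger_force: 0.6
```

Request:
drive_tool(
  motion=[
    {"tx": -1,"ty": 4,"tz": 0,"wx": 0,"wy": 0,"wz": 0,"jaw": 0},
    {"tx": -3,"ty": 8,"tz": 0,"wx": 0,"wy": 0,"wz": 0,"jaw": 0},
    {"tx": -5,"ty": 12,"tz": 0,"wx": 0,"wy": 0,"wz": 0,"jaw": 0},
    {"tx": -8,"ty": 17,"tz": 0,"wx": 0,"wy": 0,"wz": 0,"jaw": 0},
    {"tx": -8,"ty": 17,"tz": 0,"wx": 0,"wy": 0,"wz": 0,"jaw": 0},
  ],
  newtons=20,
)

```text
time: 20.95
eef_pos: [0.5178, 0.0756, 0.0328]
tcp_rot: [[-0.987, 0.158, 0.001], [0.158, 0.987, 0.001], [-0.001, 0.001, -1.0]]
ft_force: [0.4, 0.4, 0.4]
width: 0.0002
finger_force: 0.0
```

Request:
drive_tool(
  motion=[
    {"tx": 3,"ty": -8,"tz": 0,"wx": 0,"wy": 0,"wz": 0,"jaw": 0},
    {"tx": 10,"ty": -16,"tz": -25,"wx": 0,"wy": 0,"wz": 0,"jaw": 0},
    {"tx": 25,"ty": -10,"tz": -60,"wx": 0,"wy": 0,"wz": 0,"jaw": 20},
    {"tx": 40,"ty": 25,"tz": -80,"wx": 0,"wy": 0,"wz": 0,"jaw": 40},
    {"tx": 44,"ty": 62,"tz": -80,"wx": 0,"wy": 0,"wz": 0,"jaw": 48},
  ],
  newtons=20,
)

```text
time: 21.45
eef_pos: [0.484, 0.1431, 0.1158]
tcp_rot: [[-0.987, 0.162, 0.004], [0.162, 0.987, 0.001], [-0.004, 0.001, -1.0]]
ft_force: [-0.2, 0.3, -0.4]
width: 0.0431
finger_force: 0.0
```

```bash
python3 -c "
from look import *
look('e'); print(sense()['ft_force'])"
```

```text
tcp [-85.9  -3.2] 0.1158 w 0.043101750034469 t 21.45
top post -1 9 [-43.3 -41.7  78.7] [-48. -48.  76.] [-40. -38.  80.]
top panel 19 [ -6.  -34.5  32.3] slope [ -0.292 -16.116] [-11.7 -50.   28. ] [ 13.4 -13.7  36.9]
side post 1 32 [-46.   37.7  68.7] [-51.  31.  51.] [-40.  45.  81.]
side post -1 33 [-47.7 -49.8  70.5] [-52. -55.  51.] [-41. -42.  80.]
side fin 44 [36.7 -3.5 48.6] [15.5 -9.9 43.1] [56.2  5.2 53.6]
side panel 30 [-12.2  -4.7  31.3] slope [ 1.0000e-03 -1.2164e+01] [-14.6 -47.3  28.4] [-9.7 45.  33.6]
[-0.05649666 -0.07750217 -0.49141248]
```

Both levers are at about θ≈1.0 remaining and symmetric (posts (-44,±42)). To avoid racking the board I'll push both posts together, with one finger behind each.

Request:
drive_tool(
  motion=[
    {"tx": 0,"ty": 3,"tz": 15,"wx": 0,"wy": 0,"wz": 0,"jaw": 62},
    {"tx": 0,"ty": 3,"tz": 40,"wx": 0,"wy": 0,"wz": 0,"jaw": 62},
    {"tx": 0,"ty": 3,"tz": 65,"wx": 0,"wy": 0,"wz": 0,"jaw": 62},
    {"tx": 0,"ty": 3,"tz": 84,"wx": 0,"wy": 0,"wz": 0,"jaw": 62},
    {"tx": 0,"ty": 3,"tz": 84,"wx": 0,"wy": 0,"wz": 0,"jaw": 62},
  ],
  newtons=20,
)

```text
time: 22.05
eef_pos: [0.4811, 0.1448, 0.0263]
tcp_rot: [[-0.987, 0.16, -0.005], [0.16, 0.987, -0.001], [0.005, -0.002, -1.0]]
ft_force: [-0.6, 0.6, -0.4]
width: 0.0623
finger_force: 0.0
```

Request:
drive_tool(
  motion=[
    {"tx": -5,"ty": 0,"tz": 0,"wx": 0,"wy": 0,"wz": 0,"jaw": 62},
    {"tx": -10,"ty": 0,"tz": 0,"wx": 0,"wy": 0,"wz": 0,"jaw": 62},
    {"tx": -15,"ty": 0,"tz": 0,"wx": 0,"wy": 0,"wz": 0,"jaw": 62},
    {"tx": -18,"ty": 0,"tz": 0,"wx": 0,"wy": 0,"wz": 0,"jaw": 62},
  ],
  newtons=20,
)

```text
time: 22.45
eef_pos: [0.5032, 0.1432, 0.0298]
tcp_rot: [[-0.987, 0.159, 0.002], [0.159, 0.987, 0.0], [-0.002, 0.001, -1.0]]
ft_force: [0.5, -0.2, -0.9]
width: 0.0618
finger_force: 0.0
```

Run:
```python
from look import *
look('f'); print(sense()['ft_force'])
f=np.load("side_f.npz"); p=f["p"]; X=cloud("side",f["d"]); F=np.dstack([tof(X),X[...,2]*1000])
m=(p.max(2)<95)&(abs(F[...,0]+65)<40)&(abs(F[...,1])<60)&(F[...,2]>34)&(F[...,2]<84)
for z in range(34,84,10):
  for sg in(1,-1):
    k=m&(F[...,2]>=z)&(F[...,2]<z+10)&(F[...,1]*sg>0)
    if k.any(): print(z,sg,k.sum(),F[k].min(0).round(),F[k].max(0).round())
```

```text
tcp [-66.9  -0.1] 0.0298 w 0.06177923426430454 t 22.45
top post -1 8 [-43.1 -42.8  79.6] [-46. -47.  75.] [-40. -38.  84.]
top panel 19 [ -3.7 -36.   31.6] slope [ -0.48  -20.945] [-11.2 -46.8  28.3] [ 14.2 -20.2  35.5]
side post 1 5 [-63.7  30.7  71.2] [-68.  30.  51.] [-60.  31.  75.]
side post -1 53 [-51.3 -47.5  66.6] [-70. -53.  51.] [-41. -39.  82.]
side fin 44 [36.1 -3.9 48.9] [17.5 -9.6 43.4] [56.3  4.  53. ]
side panel 30 [-12.1  -4.   30.9] slope [-5.0000e-03 -1.2115e+01] [-14.7 -49.2  28.1] [-9.3 42.6 34.4]
[ 0.5501136  -0.42286014 -0.46399875]
44 1 8 [-79.  28.  49.] [-68.  32.  53.]
54 1 7 [-78.  27.  55.] [-68.  31.  64.]
54 -1 10 [-75. -47.  55.] [-63. -42.  63.]
64 1 7 [-77.  30.  65.] [-64.  34.  73.]
64 -1 14 [-75. -49.  64.] [-62. -43.  73.]
74 1 4 [-77.  29.  75.] [-60.  34.  83.]
74 -1 6 [-76. -50.  75.] [-62. -44.  82.]
```

Request:
drive_tool(
  motion=[
    {"tx": -4,"ty": 0,"tz": 0,"wx": 0,"wy": 0,"wz": 0,"jaw": 62},
    {"tx": -7,"ty": 0,"tz": 0,"wx": 0,"wy": 0,"wz": 0,"jaw": 60},
    {"tx": -10,"ty": 0,"tz": 0,"wx": 0,"wy": 0,"wz": 0,"jaw": 57},
    {"tx": -13,"ty": 0,"tz": 0,"wx": 0,"wy": 0,"wz": 0,"jaw": 54},
  ],
  newtons=20,
)

```text
time: 22.95
eef_pos: [0.5136, 0.1415, 0.0286]
tcp_rot: [[-0.987, 0.159, -0.002], [0.159, 0.987, 0.001], [0.002, 0.001, -1.0]]
ft_force: [-7.8, 2.3, 6.9]
width: 0.054
finger_force: 4.4
```

Request:
drive_tool(
  motion=[
    {"tx": -1,"ty": 0,"tz": 0,"wx": 0,"wy": 0,"wz": 0,"jaw": 52},
    {"tx": -2,"ty": 0,"tz": 0,"wx": 0,"wy": 0,"wz": 0,"jaw": 50},
    {"tx": -3,"ty": 0,"tz": 0,"wx": 0,"wy": 0,"wz": 0,"jaw": 49},
  ],
  newtons=20,
)

```text
time: 23.25
eef_pos: [0.5155, 0.1408, 0.0282]
tcp_rot: [[-0.987, 0.159, -0.003], [0.159, 0.987, 0.0], [0.003, -0.0, -1.0]]
ft_force: [-7.6, 1.7, 3.7]
width: 0.0491
finger_force: 3.8
```

```bash
python3 -c "
from look import *
look('g'); s=sense(); print(s['ft_force']@np.r_[R[:,0],0],s['ft_force'],s['wrist_torque'])"
```

```text
tcp [-54.5  -0.5] 0.0282 w 0.04913518929770393 t 23.25
top panel 11 [ -9.4 -36.9  32.4] slope [ 0.04  -7.955] [-11.4 -46.9  28.6] [ -6.5 -26.3  36.6]
side post 1 25 [-63.1  22.8  64.6] [-68.  20.  51.] [-48.  35.  86.]
side post -1 64 [-53.6 -40.9  64.6] [-67. -54.  52.] [-40. -26.  81.]
side fin 44 [36.4 -3.8 48.7] [16.7 -9.5 43.2] [56.4  1.9 52.6]
side panel 30 [-12.   -7.4  30.9] slope [-2.0000e-03 -1.2006e+01] [-14.7 -48.7  28.2] [-9.4 36.8 33.7]
-6.637003492944532 [-6.6132739   0.68051155  1.80201395] [0.19577579 1.13986059 0.00754751]
```

Request:
drive_tool(
  motion=[
    {"tx": -1,"ty": 0,"tz": -2,"wx": 0,"wy": 0,"wz": 0,"jaw": 48},
    {"tx": -3,"ty": 0,"tz": -3,"wx": 0,"wy": 0,"wz": 0,"jaw": 47},
    {"tx": -5,"ty": 0,"tz": -3,"wx": 0,"wy": 0,"wz": 0,"jaw": 46},
  ],
  newtons=20,
)

```text
time: 23.65
eef_pos: [0.5222, 0.1391, 0.0316]
tcp_rot: [[-0.987, 0.159, -0.0], [0.159, 0.987, -0.002], [-0.0, -0.002, -1.0]]
ft_force: [-2.1, -3.2, 0.0]
width: 0.0461
finger_force: 1.3
```

```bash
python3 -c "
from look import *
look('h'); s=sense(); print(s['ft_force']@np.r_[R[:,0],0],s['ft_force'],s['wrist_torque'])"
```

```text
tcp [-47.6  -1.1] 0.0316 w 0.04609006940486316 t 23.65
top panel 9 [ -4.5 -41.5  31.3] slope [ -0.423 -22.   ] [-11.2 -49.6  28.9] [ 12.8 -30.3  34.7]
side post 1 28 [-56.3  20.6  67.8] [-60.  17.  52.] [-45.  29.  84.]
side post -1 55 [-50.8 -44.8  67.3] [-59. -54.  51.] [-42. -28.  81.]
side fin 41 [36.  -3.1 48.6] [15.8 -8.8 43.2] [55.6  5.  53.3]
side panel 20 [-11.6 -14.   31.3] slope [  0.013 -11.378] [-13.9 -45.9  28.4] [-8.7 20.2 33.9]
-1.3703346710778412 [-1.73849607 -2.16284264 -0.78539564] [-0.48011973  0.2920979   0.05567574]
```

Run:
```python
from h import *
a=np.load("side_h.npz")["p"][140:220,200:280]; b=np.load("top_h.npz")["p"][160:230,195:265]
cv2.imwrite("pics/last.png",np.hstack([cv2.resize(a,(560,560),interpolation=2),cv2.resize(b,(240,560)[::1] if 0 else (240,240),interpolation=2) if 0 else cv2.copyMakeBorder(cv2.resize(b,(240,240),interpolation=2),0,320,0,0,0)]))
```

```text
(no output)
```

View pics/last.png

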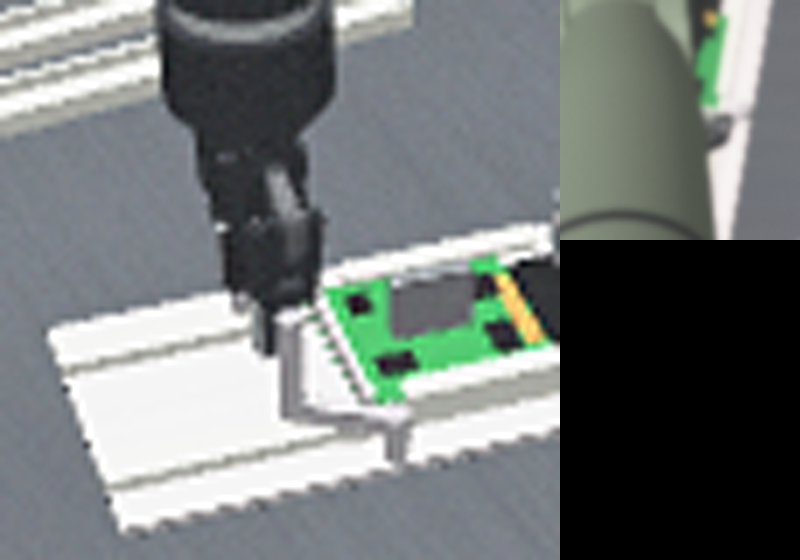

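Run:
```python
from bd import *
print("post top",tof(ray("side",[[200+292/7,140+322/7]],.080)), "post base",tof(ray("side",[[200+292/7,140+412/7]],.032)))
f=np.load("side_h.npz"); p=f["p"]; X=cloud("side",f["d"]); F=np.dstack([tof(X),X[...,2]*1000])
for v in range(176,200,2): print(v,[(u,*F[v,u].round().astype(int).tolist(),int(p[v,u].max())) for u in range(234,246,2)])
```

```text
post top [[-45.58959406 -53.32455428]] post base [[-48.57145589 -57.93130723]]
176 [(234, -50, 19, 68, 51), (236, -57, -33, 107, 56), (238, -59, -65, 131, 53), (240, -53, -66, 130, 61), (242, -45, -60, 124, 82), (244, -41, -65, 126, 47)]
178 [(234, -50, 22, 58, 40), (236, -58, -38, 103, 55), (238, -59, -65, 123, 51), (240, -52, -60, 118, 51), (242, -46, -62, 117, 52), (244, -41, -65, 119, 48)]
180 [(234, -50, 21, 50, 45), (236, -59, -38, 95, 56), (238, -59, -61, 112, 51), (240, -49, -49, 101, 86), (242, -43, -50, 100, 86), (244, -39, -59, 106, 43)]
182 [(234, -48, 33, 32, 179), (236, -59, -39, 89, 54), (238, -58, -58, 103, 54), (240, -51, -57, 100, 53), (242, -45, -57, 99, 49), (244, -39, -58, 98, 55)]
184 [(234, -48, 33, 24, 142), (236, -58, -33, 76, 143), (238, -58, -55, 93, 47), (240, -47, -41, 79, 167), (242, -42, -44, 80, 206), (244, -14, 30, 17, 204)]
186 [(234, -48, 37, 12, 255), (236, -58, -32, 67, 143), (238, -53, -37, 69, 45), (240, -51, -53, 81, 176), (242, -44, -51, 77, 130), (244, -14, 32, 7, 236)]
188 [(234, -48, 35, 4, 210), (236, -59, -33, 60, 138), (238, -54, -37, 62
[... 152 characters left out ...]
, 52, 58), (240, -50, -48, 61, 140), (242, -45, -52, 63, 134), (244, -20, 14, 5, 250)]
192 [(234, -55, 13, 6, 246), (236, -48, 11, 6, 247), (238, -41, 12, 3, 251), (240, -51, -48, 53, 134), (242, -46, -54, 56, 138), (244, -24, 0, 8, 249)]
194 [(234, -58, 3, 6, 245), (236, -51, 1, 6, 245), (238, -44, 2, 3, 247), (240, -52, -51, 47, 128), (242, -45, -49, 44, 142), (244, -26, -7, 5, 250)]
196 [(234, -60, -5, 5, 246), (236, -54, -8, 5, 246), (238, -47, -9, 4, 248), (240, -51, -48, 36, 128), (242, -45, -50, 37, 138), (244, -29, -17, 5, 250)]
198 [(234, -63, -16, 5, 245), (236, -57, -18, 5, 245), (238, -50, -19, 4, 247), (240, -52, -49, 29, 135), (242, -46, -52, 30, 143), (244, -40, -55, 31, 142)]
```

The right finger slipped inside its post (post at about (-45,-47)), because I narrowed the jaw too soon. No harm is done and the board hasn't moved. I'll back off, look at where the posts are, bring each lever a bit further in singly, then push with a wider jaw.

Request:
drive_tool(
  motion=[
    {"tx": 8,"ty": 0,"tz": 0,"wx": 0,"wy": 0,"wz": 0,"jaw": 46},
    {"tx": 20,"ty": 0,"tz": 0,"wx": 0,"wy": 0,"wz": 0,"jaw": 40},
    {"tx": 34,"ty": 0,"tz": -5,"wx": 0,"wy": 0,"wz": 0,"jaw": 30},
    {"tx": 44,"ty": 0,"tz": -30,"wx": 0,"wy": 0,"wz": 0,"jaw": 10},
    {"tx": 50,"ty": 0,"tz": -70,"wx": 0,"wy": 0,"wz": 0,"jaw": 0},
  ],
  newtons=20,
)

```text
time: 24.25
eef_pos: [0.4686, 0.148, 0.1008]
tcp_rot: [[-0.987, 0.158, -0.006], [0.158, 0.987, -0.0], [0.006, -0.001, -1.0]]
ft_force: [0.3, 1.3, -0.7]
width: 0.0015
finger_force: 0.0
```

Request:
drive_tool(
  motion=[
    {"tx": 0,"ty": 20,"tz": -15,"wx": 0,"wy": 0,"wz": 0,"jaw": 0},
    {"tx": -15,"ty": 55,"tz": -15,"wx": 0,"wy": 0,"wz": 0,"jaw": 0},
    {"tx": -35,"ty": 85,"tz": -15,"wx": 0,"wy": 0,"wz": 0,"jaw": 0},
    {"tx": -50,"ty": 95,"tz": -15,"wx": 0,"wy": 0,"wz": 0,"jaw": 0},
    {"tx": -50,"ty": 95,"tz": -15,"wx": 0,"wy": 0,"wz": 0,"jaw": 0},
  ],
  newtons=20,
)

```text
time: 24.75
eef_pos: [0.5385, 0.2355, 0.1173]
tcp_rot: [[-0.988, 0.157, 0.002], [0.157, 0.988, 0.001], [-0.002, 0.001, -1.0]]
ft_force: [0.0, -0.6, -0.4]
width: -0.0001
finger_force: 0.0
```

```bash
python3 -c "
from look import *
look('i'); s=sense(); print(s['ft_force'])"
```

```text
tcp [-46.9  96.6] 0.1173 w -0.00013452041604006243 t 24.75
top post 1 17 [-45.   42.6  77.2] [-49.  38.  57.] [-40.  48.  83.]
top post -1 18 [-46.5 -44.3  77.5] [-50. -48.  50.] [-40. -38.  85.]
top fin 40 [39.5  1.2 51.2] [19.2 -3.2 43.3] [58.9  6.9 56. ]
top panel 46 [-7.7 -4.4 31.7] slope [-0.028 -7.811] [-12.2 -46.7  28.4] [13.7 49.2 35.7]
side post 1 33 [-46.4  37.4  68.2] [-52.  34.  51.] [-39.  47.  81.]
side post -1 32 [-47.8 -49.8  70.1] [-52. -55.  51.] [-42. -40.  82.]
side fin 41 [36.4 -3.5 49. ] [16.7 -8.4 43. ] [54.4  7.2 53.8]
side panel 27 [-11.9  -2.5  31.1] slope [-1.1000e-02 -1.1895e+01] [-14.7 -46.9  28.1] [-9.1 41.4 35. ]
[-0.30614766 -0.43536059  0.02316858]
```

Request:
drive_tool(
  motion=[
    {"tx": 0,"ty": -4,"tz": 25,"wx": 0,"wy": 0,"wz": 0,"jaw": 0},
    {"tx": 0,"ty": -8,"tz": 55,"wx": 0,"wy": 0,"wz": 0,"jaw": 0},
    {"tx": 0,"ty": -10,"tz": 80,"wx": 0,"wy": 0,"wz": 0,"jaw": 0},
    {"tx": 0,"ty": -10,"tz": 84,"wx": 0,"wy": 0,"wz": 0,"jaw": 0},
    {"tx": 0,"ty": -14,"tz": 84,"wx": 0,"wy": 0,"wz": 0,"jaw": 0},
  ],
  newtons=20,
)

```text
time: 25.35
eef_pos: [0.5337, 0.2195, 0.0326]
tcp_rot: [[-0.987, 0.159, -0.002], [0.159, 0.987, -0.0], [0.002, -0.001, -1.0]]
ft_force: [-0.6, -0.2, -0.2]
width: -0.0001
finger_force: 0.0
```

Request:
drive_tool(
  motion=[
    {"tx": 0,"ty": -6,"tz": 0,"wx": 0,"wy": 0,"wz": 0,"jaw": 0},
    {"tx": 0,"ty": -12,"tz": 0,"wx": 0,"wy": 0,"wz": 0,"jaw": 0},
    {"tx": -1,"ty": -17,"tz": 0,"wx": 0,"wy": 0,"wz": 0,"jaw": 0},
    {"tx": -3,"ty": -21,"tz": 0,"wx": 0,"wy": 0,"wz": 0,"jaw": 0},
    {"tx": -5,"ty": -24,"tz": 0,"wx": 0,"wy": 0,"wz": 0,"jaw": 0},
  ],
  newtons=20,
)

```text
time: 25.85
eef_pos: [0.5368, 0.1953, 0.0334]
tcp_rot: [[-0.987, 0.159, 0.001], [0.159, 0.987, 0.001], [-0.001, 0.001, -1.0]]
ft_force: [0.1, 2.6, 0.8]
width: -0.0001
finger_force: 0.7
```

```bash
python3 -c "
from look import *
look('j'); s=sense(); print(s['ft_force'])"
```

```text
tcp [-42.1  56.7] 0.0334 w -0.00011889010487555756 t 25.85
top post -1 18 [-47.  -44.3  78.9] [-50. -49.  52.] [-40. -38.  85.]
top fin 40 [39.4  1.3 51.1] [18.3 -3.2 43.8] [58.6  6.8 55.2]
top panel 31 [ -5.8 -23.8  31. ] slope [-0.1   -8.209] [-12.  -49.   28.1] [14.9 28.9 35.7]
side post 1 60 [-46.1  36.8  66.6] [-55.  28.  51.] [-35.  59.  85.]
side post -1 32 [-47.7 -50.1  69.4] [-53. -54.  50.] [-42. -41.  81.]
side fin 41 [35.8 -3.3 48.8] [17.1 -8.3 43.4] [56.9  4.4 53.4]
side panel 31 [-12.3  -2.6  30.8] slope [ -0.021 -12.338] [-22.9 -49.3  28.2] [-9.1 46.8 34.3]
[ 0.70234965 -0.10164708  0.78857952]
```

Now for the right lever: lift, cross over and push it likewise.

Request:
drive_tool(
  motion=[
    {"tx": 4,"ty": 10,"tz": 0,"wx": 0,"wy": 0,"wz": 0,"jaw": 0},
    {"tx": 6,"ty": 16,"tz": -30,"wx": 0,"wy": 0,"wz": 0,"jaw": 0},
    {"tx": 6,"ty": 12,"tz": -70,"wx": 0,"wy": 0,"wz": 0,"jaw": 0},
    {"tx": 6,"ty": -10,"tz": -85,"wx": 0,"wy": 0,"wz": 0,"jaw": 0},
    {"tx": 6,"ty": -48,"tz": -85,"wx": 0,"wy": 0,"wz": 0,"jaw": 0},
  ],
  newtons=20,
)

```text
time: 26.45
eef_pos: [0.5251, 0.1511, 0.1207]
tcp_rot: [[-0.988, 0.155, 0.006], [0.155, 0.988, 0.001], [-0.006, 0.002, -1.0]]
ft_force: [0.8, -0.1, -0.9]
width: -0.0001
finger_force: 0.0
```

Request:
drive_tool(
  motion=[
    {"tx": 0,"ty": -40,"tz": 0,"wx": 0,"wy": 0,"wz": 0,"jaw": 0},
    {"tx": 0,"ty": -75,"tz": 0,"wx": 0,"wy": 0,"wz": 0,"jaw": 0},
    {"tx": 0,"ty": -93,"tz": 0,"wx": 0,"wy": 0,"wz": 0,"jaw": 0},
    {"tx": 0,"ty": -93,"tz": 25,"wx": 0,"wy": 0,"wz": 0,"jaw": 0},
    {"tx": 0,"ty": -93,"tz": 55,"wx": 0,"wy": 0,"wz": 0,"jaw": 0},
  ],
  newtons=20,
)

```text
time: 26.95
eef_pos: [0.5094, 0.0571, 0.0634]
tcp_rot: [[-0.987, 0.16, 0.004], [0.16, 0.987, -0.0], [-0.004, 0.001, -1.0]]
ft_force: [1.9, 0.3, -0.8]
width: 0.0
finger_force: 0.0
```

Request:
drive_tool(
  motion=[
    {"tx": 0,"ty": 0,"tz": 25,"wx": 0,"wy": 0,"wz": 0,"jaw": 0},
    {"tx": 0,"ty": 0,"tz": 30,"wx": 0,"wy": 0,"wz": 0,"jaw": 0},
    {"tx": 0,"ty": 4,"tz": 30,"wx": 0,"wy": 0,"wz": 0,"jaw": 0},
  ],
  newtons=20,
)

```text
time: 27.25
eef_pos: [0.5076, 0.0615, 0.0322]
tcp_rot: [[-0.987, 0.159, -0.002], [0.159, 0.987, -0.0], [0.002, -0.0, -1.0]]
ft_force: [-0.1, -0.7, 0.6]
width: -0.0001
finger_force: 0.0
```

Request:
drive_tool(
  motion=[
    {"tx": -1,"ty": 6,"tz": 0,"wx": 0,"wy": 0,"wz": 0,"jaw": 0},
    {"tx": -2,"ty": 11,"tz": 0,"wx": 0,"wy": 0,"wz": 0,"jaw": 0},
    {"tx": -3,"ty": 16,"tz": 0,"wx": 0,"wy": 0,"wz": 0,"jaw": 0},
    {"tx": -5,"ty": 20,"tz": 0,"wx": 0,"wy": 0,"wz": 0,"jaw": 0},
    {"tx": -7,"ty": 23,"tz": 0,"wx": 0,"wy": 0,"wz": 0,"jaw": 0},
  ],
  newtons=20,
)

```text
time: 27.75
eef_pos: [0.5199, 0.0829, 0.0334]
tcp_rot: [[-0.987, 0.159, 0.001], [0.159, 0.987, -0.001], [-0.001, -0.0, -1.0]]
ft_force: [-0.0, -2.5, 1.4]
width: -0.0002
finger_force: 1.0
```

Request:
drive_tool(
  motion=[
    {"tx": 4,"ty": -10,"tz": 0,"wx": 0,"wy": 0,"wz": 0,"jaw": 0},
    {"tx": 14,"ty": -16,"tz": -30,"wx": 0,"wy": 0,"wz": 0,"jaw": 0},
    {"tx": 30,"ty": -5,"tz": -65,"wx": 0,"wy": 0,"wz": 0,"jaw": 20},
    {"tx": 40,"ty": 25,"tz": -80,"wx": 0,"wy": 0,"wz": 0,"jaw": 40},
    {"tx": 42,"ty": 57,"tz": -80,"wx": 0,"wy": 0,"wz": 0,"jaw": 58},
  ],
  newtons=20,
)

```text
time: 28.25
eef_pos: [0.4868, 0.1456, 0.1152]
tcp_rot: [[-0.987, 0.161, 0.003], [0.161, 0.987, 0.001], [-0.003, 0.001, -1.0]]
ft_force: [1.0, -0.2, 0.2]
width: 0.0434
finger_force: 0.0
```

```bash
python3 -c "
from look import *
look('k'); s=sense(); print(s['ft_force'])"
```

```text
tcp [-83.5  -0.3] 0.1152 w 0.04335136614555777 t 28.25
top post -1 14 [-38.9 -35.6  79.2] [-44. -41.  71.] [-32. -31.  83.]
top panel 25 [ -8.  -35.   31.4] slope [ 0.077 -5.334] [-24.5 -49.9  28.3] [ 13.5 -13.8  35.6]
side post 1 34 [-41.2  31.2  68.5] [-47.  25.  50.] [-35.  40.  80.]
side post -1 29 [-42.1 -42.6  67.6] [-47. -46.  51.] [-36. -34.  81.]
side fin 43 [36.4 -4.  49.2] [16.5 -9.8 43.2] [54.6  4.2 53.8]
side panel 35 [-12.9  -3.8  30.5] slope [ -0.02  -12.938] [-23. -48.  28.] [-9.3 47.2 33.3]
[-0.35270782  0.56964131 -0.53338135]
```

Request:
drive_tool(
  motion=[
    {"tx": 0,"ty": 1,"tz": 15,"wx": 0,"wy": 0,"wz": 0,"jaw": 60},
    {"tx": 0,"ty": 1,"tz": 40,"wx": 0,"wy": 0,"wz": 0,"jaw": 60},
    {"tx": 0,"ty": 1,"tz": 65,"wx": 0,"wy": 0,"wz": 0,"jaw": 60},
    {"tx": -2,"ty": 1,"tz": 81,"wx": 0,"wy": 0,"wz": 0,"jaw": 60},
    {"tx": -6,"ty": 1,"tz": 81,"wx": 0,"wy": 0,"wz": 0,"jaw": 60},
  ],
  newtons=20,
)

```text
time: 28.85
eef_pos: [0.4897, 0.1444, 0.0293]
tcp_rot: [[-0.987, 0.16, -0.006], [0.16, 0.987, -0.001], [0.006, -0.002, -1.0]]
ft_force: [0.4, -0.1, 0.3]
width: 0.0599
finger_force: 0.0
```

Request:
drive_tool(
  motion=[
    {"tx": -5,"ty": 0,"tz": 0,"wx": 0,"wy": 0,"wz": 0,"jaw": 60},
    {"tx": -10,"ty": 0,"tz": 0,"wx": 0,"wy": 0,"wz": 0,"jaw": 60},
    {"tx": -15,"ty": 0,"tz": 0,"wx": 0,"wy": 0,"wz": 0,"jaw": 60},
    {"tx": -19,"ty": 0,"tz": 0,"wx": 0,"wy": 0,"wz": 0,"jaw": 60},
  ],
  newtons=20,
)

```text
time: 29.25
eef_pos: [0.5129, 0.1426, 0.0326]
tcp_rot: [[-0.987, 0.159, 0.002], [0.159, 0.987, 0.0], [-0.002, 0.001, -1.0]]
ft_force: [-0.3, -0.7, 0.3]
width: 0.0603
finger_force: 0.0
```

Request:
drive_tool(
  motion=[
    {"tx": -2,"ty": 0,"tz": 0,"wx": 0,"wy": 0,"wz": 0,"jaw": 60},
    {"tx": -4,"ty": 0,"tz": 0,"wx": 0,"wy": 0,"wz": 0,"jaw": 60},
    {"tx": -6,"ty": 0,"tz": 0,"wx": 0,"wy": 0,"wz": 0,"jaw": 60},
  ],
  newtons=20,
)

```text
time: 29.55
eef_pos: [0.5145, 0.1424, 0.0314]
tcp_rot: [[-0.987, 0.158, -0.005], [0.158, 0.987, 0.001], [0.005, 0.001, -1.0]]
ft_force: [-9.1, 3.7, 5.8]
width: 0.0598
finger_force: 4.9
```

```bash
python3 -c "
from look import *
look('l'); s=sense(); print(s['ft_force'])"
```

```text
tcp [-55.6   0.9] 0.0314 w 0.05983838572000914 t 29.55
top post -1 1 [-33.2 -36.7  83.6] [-33. -37.  84.] [-33. -37.  84.]
top panel 9 [ -9.  -37.5  31.5] slope [ 0.055 -6.894] [-11.2 -46.9  30. ] [ -6.4 -26.3  34.7]
side post 1 28 [-64.   30.   65.7] [-68.  27.  50.] [-50.  34.  85.]
side post -1 78 [-52.5 -41.4  65.6] [-68. -47.  51.] [-35. -28.  81.]
side fin 44 [36.2 -3.8 48.8] [16.9 -9.9 43.3] [54.9  4.8 54.3]
side panel 32 [-12.   -3.2  30.9] slope [-1.0000e-03 -1.1968e+01] [-14.2 -49.4  28. ] [-9.  49.4 34.3]
[-7.32515818  1.95209108  4.64281151]
```

Request:
drive_tool(
  motion=[
    {"tx": -2,"ty": 0,"tz": 0,"wx": 0,"wy": 0,"wz": 0,"jaw": 60},
    {"tx": -4,"ty": 0,"tz": 0,"wx": 0,"wy": 0,"wz": 0,"jaw": 60},
    {"tx": -4,"ty": 0,"tz": 0,"wx": 0,"wy": 0,"wz": 0,"jaw": 60},
  ],
  newtons=20,
)

```text
time: 29.95
eef_pos: [0.5153, 0.1422, 0.0306]
tcp_rot: [[-0.987, 0.157, -0.011], [0.157, 0.988, 0.002], [0.011, 0.0, -1.0]]
ft_force: [-12.7, 3.1, 7.7]
width: 0.06
finger_force: 6.5
```

Request:
drive_tool(
  motion=[
    {"tx": -2,"ty": 0,"tz": 0,"wx": 0,"wy": 0,"wz": 0,"jaw": 60},
    {"tx": -4,"ty": 0,"tz": 0,"wx": 0,"wy": 0,"wz": 0,"jaw": 60},
    {"tx": -4,"ty": 0,"tz": 0,"wx": 0,"wy": 0,"wz": 0,"jaw": 60},
  ],
  newtons=20,
)

```text
time: 30.25
eef_pos: [0.5163, 0.1415, 0.0299]
tcp_rot: [[-0.988, 0.157, -0.016], [0.157, 0.988, 0.002], [0.016, -0.001, -1.0]]
ft_force: [-18.5, 1.5, 9.1]
width: 0.0599
finger_force: 9.1
```

```bash
python3 -c "
from look import *
look('m'); s=sense(); print(s['ft_force'],s['tcp_rot'][:,2])
f=np.load('side_m.npz');p=f['p'];X=cloud('side',f['d']);F=np.dstack([tof(X),X[...,2]*1000])
m=(p.max(2)>115)&(F[...,2]>50)&(F[...,2]<80)&(F[...,0]>-60)&(F[...,0]<0)&(F[...,1]<-20)&(F[...,1]>-60)
print('bright right post',m.sum(),np.median(F[m],0))"
```

```text
tcp [-53.8   0.3] 0.0299 w 0.059858391098329834 t 30.25
top panel 11 [ -3.1 -40.5  31.4] slope [ -0.509 -23.653] [-11.2 -47.1  28.5] [ 13.7 -30.2  34.7]
side post 1 30 [-61.2  29.4  67.8] [-66.  26.  50.] [-47.  37.  83.]
side post -1 71 [-51.9 -40.8  65.9] [-66. -47.  52.] [-32. -31.  82.]
side fin 43 [36.3 -3.9 49. ] [16.2 -9.9 43.3] [55.5  3.6 53.2]
side panel 30 [-12.4  -9.5  30.7] slope [  0.047 -11.973] [-24.9 -49.1  28.5] [-9.3 38.  33. ]
[-17.60712402   3.24281457   8.57192275] [-0.01574963  0.00183626 -0.99987428]
bright right post 27 [-38.63065368 -38.83078471  62.9687792 ]
```

Request:
drive_tool(
  motion=[
    {"tx": -3,"ty": 0,"tz": 0,"wx": 0,"wy": 0,"wz": 0,"jaw": 60},
    {"tx": -6,"ty": 0,"tz": 0,"wx": 0,"wy": 0,"wz": 0,"jaw": 60},
    {"tx": -6,"ty": 0,"tz": 0,"wx": 0,"wy": 0,"wz": 0,"jaw": 60},
  ],
  newtons=20,
)

```text
time: 30.65
eef_pos: [0.5183, 0.1403, 0.0288]
tcp_rot: [[-0.987, 0.156, -0.023], [0.156, 0.988, 0.001], [0.023, -0.002, -1.0]]
ft_force: [-24.6, 2.0, 9.7]
width: 0.0602
finger_force: 12.3
```

Request:
drive_tool(
  motion=[
    {"tx": -3,"ty": 0,"tz": -2,"wx": 0,"wy": 0,"wz": 0,"jaw": 59},
    {"tx": -6,"ty": 0,"tz": -2,"wx": 0,"wy": 0,"wz": 0,"jaw": 58},
    {"tx": -6,"ty": 0,"tz": -2,"wx": 0,"wy": 0,"wz": 0,"jaw": 58},
  ],
  newtons=20,
)

```text
time: 30.95
eef_pos: [0.524, 0.1353, 0.0296]
tcp_rot: [[-0.987, 0.158, -0.024], [0.158, 0.987, -0.008], [0.022, -0.012, -1.0]]
ft_force: [-21.3, -9.7, 1.8]
width: 0.0585
finger_force: 9.5
```

```bash
python3 -c "
from look import *
look('n'); s=sense(); print(s['ft_force'],s['tcp_rot'][:,2])
f=np.load('side_n.npz');p=f['p'];X=cloud('side',f['d']);F=np.dstack([tof(X),X[...,2]*1000])
m=(p.max(2)>115)&(F[...,2]>50)&(F[...,2]<80)&(F[...,0]>-60)&(F[...,0]<0)&(F[...,1]<-20)&(F[...,1]>-60)
print('bright right post',m.sum(),np.median(F[m],0))"
```

```text
tcp [-45.1  -4.6] 0.0296 w 0.05847509549674604 t 30.95
top panel 9 [ -1.5 -43.9  31.8] slope [ -0.216 -11.018] [ -7.5 -49.6  28.5] [ 11.5 -36.1  36.3]
side post 1 32 [-52.1  23.2  66. ] [-57.  20.  51.] [-35.  31.  86.]
side post -1 60 [-46.8 -44.   65.2] [-58. -52.  51.] [-25. -31.  81.]
side fin 43 [39.8 -4.5 49. ] [19.8 -9.8 43. ] [57.7  4.4 54.2]
side panel 24 [-11.7 -23.2  31.1] slope [ 0.18  -7.542] [-24.8 -49.   28.6] [-5.8 20.8 34.2]
[-20.54769059  -9.27418864   0.69021423] [-0.02340093 -0.00803811 -0.99969385]
bright right post 28 [-44.54668071 -37.90540996  61.67524354]
```

Request:
drive_tool(
  motion=[
    {"tx": 15,"ty": 0,"tz": -2,"wx": 0,"wy": 0,"wz": 0,"jaw": 58},
    {"tx": 30,"ty": 3,"tz": -2,"wx": 0,"wy": 0,"wz": 0,"jaw": 58},
    {"tx": 45,"ty": 3,"tz": -10,"wx": 0,"wy": 0,"wz": 0,"jaw": 40},
    {"tx": 60,"ty": 3,"tz": -45,"wx": 0,"wy": 0,"wz": 0,"jaw": 15},
    {"tx": 64,"ty": 3,"tz": -85,"wx": 0,"wy": 0,"wz": 0,"jaw": 0},
  ],
  newtons=20,
)

```text
time: 31.55
eef_pos: [0.4713, 0.1516, 0.1182]
tcp_rot: [[-0.987, 0.158, -0.005], [0.158, 0.987, -0.001], [0.005, -0.002, -1.0]]
ft_force: [1.2, 0.5, 0.0]
width: 0.0142
finger_force: 0.0
```

```bash
python3 -c "
from look import *
look('o'); s=sense(); print(s['ft_force'],s['tcp_rot'][:,0])"
```

```text
tcp [-99.8   3.1] 0.1182 w 0.014249291934780674 t 31.55
top post -1 17 [-31.1 -28.8  80. ] [-34. -33.  60.] [-25. -23.  85.]
top fin 24 [48.8 -0.4 50.8] [29.5 -4.3 46.6] [62.7  4.7 55.8]
top panel 40 [-10.3 -31.6  32.5] slope [ 0.22  -3.291] [-24.9 -48.8  29.5] [14.   0.6 36.5]
side post 1 27 [-32.5  21.8  69.9] [-37.  18.  50.] [-26.  33.  81.]
side post -1 30 [-32.4 -33.8  64.8] [-37. -37.  51.] [-25. -23.  80.]
side fin 44 [38.2 -5.  48.9] [ 20.3 -10.   43.2] [58.6  1.6 54.2]
side panel 35 [-10.9  -2.2  30.8] slope [  0.041 -10.856] [-23.5 -49.7  28.1] [-5.9 49.7 33.4]
[ 1.23727323 -0.64253165  0.25858137] [-0.98737276  0.15821003 -0.00803842]
```

Both levers have moved in evenly (posts about (-31,±28)) and the board went about 3 mm with them. I'll set jaw 38, which covers the rest of the travel, and push again.

Request:
drive_tool(
  motion=[
    {"tx": -8,"ty": 0,"tz": 15,"wx": 0,"wy": 0,"wz": 0,"jaw": 38},
    {"tx": -20,"ty": 0,"tz": 45,"wx": 0,"wy": 0,"wz": 0,"jaw": 38},
    {"tx": -28,"ty": 0,"tz": 75,"wx": 0,"wy": 0,"wz": 0,"jaw": 38},
    {"tx": -32,"ty": 0,"tz": 84,"wx": 0,"wy": 0,"wz": 0,"jaw": 38},
    {"tx": -32,"ty": 0,"tz": 84,"wx": 0,"wy": 0,"wz": 0,"jaw": 38},
  ],
  newtons=30,
)

```text
time: 32.15
eef_pos: [0.5051, 0.1463, 0.0333]
tcp_rot: [[-0.987, 0.159, -0.003], [0.159, 0.987, -0.001], [0.003, -0.001, -1.0]]
ft_force: [0.0, 0.4, -0.1]
width: 0.0383
finger_force: 0.0
```

```bash
python3 -c "
from look import *
capture('top');capture('top');s=sense(); print(tof(s['eef_pos']),s['eef_pos'][2],s['ft_force'],s['width'])"
```

```text
[-64.5252125    3.79224731] 0.035256243754591174 [-0.42227773  0.3917841   0.61788179] 0.038208104241008824
```

Request:
drive_tool(
  motion=[
    {"tx": -4,"ty": -3.5,"tz": 2,"wx": 0,"wy": 0,"wz": 0,"jaw": 38},
    {"tx": -9,"ty": -3.5,"tz": 2,"wx": 0,"wy": 0,"wz": 0,"jaw": 38},
    {"tx": -14,"ty": -3.5,"tz": 2,"wx": 0,"wy": 0,"wz": 0,"jaw": 38},
    {"tx": -18,"ty": -3.5,"tz": 2,"wx": 0,"wy": 0,"wz": 0,"jaw": 38},
    {"tx": -23,"ty": -3.5,"tz": 2,"wx": 0,"wy": 0,"wz": 0,"jaw": 38},
  ],
  newtons=30,
)

```text
time: 32.75
eef_pos: [0.525, 0.14, 0.0327]
tcp_rot: [[-0.987, 0.159, -0.006], [0.159, 0.987, 0.002], [0.007, 0.001, -1.0]]
ft_force: [-16.5, 2.6, 14.1]
width: 0.0379
finger_force: 10.1
```

Request:
drive_tool(
  motion=[
    {"tx": -4,"ty": 0,"tz": 0,"wx": 0,"wy": 0,"wz": 0,"jaw": 38},
    {"tx": -8,"ty": 0,"tz": 0,"wx": 0,"wy": 0,"wz": 0,"jaw": 38},
    {"tx": -8,"ty": 0,"tz": 0,"wx": 0,"wy": 0,"wz": 0,"jaw": 38},
  ],
  newtons=30,
)

```text
time: 33.05
eef_pos: [0.5256, 0.14, 0.0321]
tcp_rot: [[-0.987, 0.157, -0.019], [0.157, 0.988, 0.004], [0.019, 0.001, -1.0]]
ft_force: [-24.9, 4.7, 24.8]
width: 0.038
finger_force: 17.0
```

```bash
python3 -c "
from look import *
look('p'); s=sense(); print(s['ft_force'],s['tcp_rot'][:,2])"
```

```text
tcp [-44.3   0.3] 0.0321 w 0.03796580882167319 t 33.05
top panel 8 [ -2.  -40.1  32.2] slope [ -0.313 -14.57 ] [ -6.2 -48.7  28.7] [ 13.7 -32.4  34.8]
side post 1 31 [-53.1  19.5  67.4] [-57.  16.  52.] [-39.  23.  85.]
side post -1 72 [-41.8 -31.8  64.8] [-57. -37.  50.] [-25. -20.  84.]
side fin 41 [39.9 -4.2 49.2] [ 20.2 -10.8  43.1] [59.3  4.9 53.5]
side panel 26 [-10.8 -22.8  31.2] slope [ 0.125 -7.96 ] [-24.5 -49.3  28.6] [-4.8 32.3 33.7]
[-24.28389265   4.32140789  22.18403082] [-0.01819141  0.003525   -0.99982831]
```

Request:
drive_tool(
  motion=[
    {"tx": -2,"ty": 0,"tz": -2,"wx": 0,"wy": -0.5,"wz": 0,"jaw": 38},
    {"tx": -4,"ty": 0,"tz": -3,"wx": 0,"wy": -1,"wz": 0,"jaw": 38},
    {"tx": -6,"ty": 0,"tz": -3,"wx": 0,"wy": -1,"wz": 0,"jaw": 38},
  ],
  newtons=30,
)

```text
time: 33.45
eef_pos: [0.5265, 0.1398, 0.0322]
tcp_rot: [[-0.988, 0.156, -0.01], [0.156, 0.988, 0.002], [0.011, 0.001, -1.0]]
ft_force: [-33.3, 7.3, 15.8]
width: 0.0377
finger_force: 22.6
```

```bash
python3 -c "
from look import *
look('q'); s=sense(); print(s['ft_force'],s['tcp_rot'][:,2])"
```

```text
tcp [-43.4   0.2] 0.0322 w 0.037653361107407586 t 33.45
top panel 7 [ -4.4 -39.8  33.4] slope [-0.096 -8.186] [ -6.5 -48.8  30.4] [ -2.3 -32.3  35.9]
side post 1 25 [-51.5  19.1  68.6] [-56.  13.  51.] [-42.  24.  85.]
side post -1 71 [-42.  -32.   66.2] [-56. -38.  50.] [-24. -21.  80.]
side fin 48 [39.4 -4.6 48.6] [ 19.4 -10.4  43.1] [60.3  4.5 53.7]
side panel 28 [-10.8 -21.5  30.5] slope [ 0.131 -7.983] [-23.7 -49.5  28.1] [-5.1 23.4 34.8]
[-29.8491378    7.67305821  13.63116502] [-0.01060922  0.00241013 -0.99994082]
```

Request:
drive_tool(
  motion=[
    {"tx": -3,"ty": 0,"tz": -1,"wx": 0,"wy": -0.5,"wz": 0,"jaw": 38},
    {"tx": -6,"ty": 0,"tz": -2,"wx": 0,"wy": -1,"wz": 0,"jaw": 38},
    {"tx": -8,"ty": 0,"tz": -2,"wx": 0,"wy": -1,"wz": 0,"jaw": 38},
  ],
  newtons=40,
)

```text
time: 33.85
eef_pos: [0.5275, 0.1396, 0.0323]
tcp_rot: [[-0.988, 0.154, -0.005], [0.154, 0.988, 0.002], [0.006, 0.001, -1.0]]
ft_force: [-44.9, 11.6, 18.2]
width: 0.038
finger_force: 32.0
```

```bash
python3 -c "
from look import *
look('r'); s=sense(); print(s['ft_force'],s['tcp_rot'][:,2])"
```

```text
tcp [-42.4   0.2] 0.0323 w 0.03799537215821573 t 33.85
top panel 7 [ -1.6 -41.1  32.7] slope [ -0.396 -17.857] [ -6.2 -48.9  28.2] [ 14.3 -32.4  34.3]
side post 1 24 [-51.   18.   66.3] [-55.  14.  51.] [-39.  21.  84.]
side post -1 67 [-40.9 -32.5  65.1] [-55. -37.  51.] [-25. -24.  77.]
side fin 41 [40.  -3.9 49.1] [ 20.9 -10.6  44.3] [60.6  6.4 54.2]
side panel 31 [-11.1 -24.6  30.7] slope [ 0.172 -6.838] [-25.  -49.7  28.3] [-4.6 20.6 34.5]
[-40.98764512  10.60096342  16.0419152 ] [-0.0056384   0.00175339 -0.99998257]
```

Request:
drive_tool(
  motion=[
    {"tx": -2,"ty": 0,"tz": -1,"wx": 0,"wy": -0.3,"wz": 0,"jaw": 38},
    {"tx": -4,"ty": 0,"tz": -2,"wx": 0,"wy": -0.6,"wz": 0,"jaw": 37},
    {"tx": -6,"ty": 0,"tz": -2,"wx": 0,"wy": -0.6,"wz": 0,"jaw": 36},
  ],
  newtons=40,
)

```text
time: 34.25
eef_pos: [0.5298, 0.1391, 0.0326]
tcp_rot: [[-0.988, 0.153, -0.002], [0.153, 0.988, 0.001], [0.002, 0.001, -1.0]]
ft_force: [-48.1, 13.8, 12.7]
width: 0.0358
finger_force: 37.2
```

```bash
python3 -c "
from look import *
look('s'); s=sense(); print(s['ft_force'],s['tcp_rot'][:,2])"
```

```text
tcp [-40.    0.1] 0.0326 w 0.03584656953048026 t 34.25
top panel 6 [  1.7 -37.1  32.1] slope [ -1.581 -56.871] [ -4.9 -42.6  28.1] [ 13.8 -32.4  34.8]
side post 1 26 [-50.1  17.1  69. ] [-53.  11.  50.] [-26.  32.  86.]
side post -1 73 [-38.2 -30.8  63.9] [-53. -35.  50.] [-20. -20.  80.]
side fin 41 [41.  -3.9 48.9] [21.7 -9.9 43.1] [60.8  4.3 52.4]
side panel 29 [-11.8 -27.5  30.8] slope [ 0.208 -6.111] [-23.9 -48.6  28.3] [-4.3 11.6 34.4]
[-44.69062241  13.31579607   9.94747105] [-0.00181181  0.00107213 -0.99999778]
```

Request:
drive_tool(
  motion=[
    {"tx": -2,"ty": 0,"tz": -0.5,"wx": 0,"wy": 0,"wz": 0,"jaw": 36},
    {"tx": -4,"ty": 0,"tz": -1,"wx": 0,"wy": 0,"wz": 0,"jaw": 35},
    {"tx": -6,"ty": 0,"tz": -1,"wx": 0,"wy": 0,"wz": 0,"jaw": 35},
  ],
  newtons=40,
)

```text
time: 34.65
eef_pos: [0.5314, 0.1389, 0.0329]
tcp_rot: [[-0.988, 0.153, -0.01], [0.153, 0.988, 0.002], [0.01, 0.001, -1.0]]
ft_force: [-57.4, 14.6, 17.7]
width: 0.0345
finger_force: 46.9
```

```bash
python3 -c "
from look import *
look('t'); s=sense(); print(s['ft_force'],s['tcp_rot'][:,2])"
```

```text
tcp [-38.4   0.1] 0.0329 w 0.034494064353736455 t 34.65
top panel 5 [  3.4 -41.1  30.7] slope [ -1.415 -54.765] [ -4.8 -46.4  29.2] [ 13.7 -35.4  32.1]
side post 1 24 [-48.1  16.8  66. ] [-51.  14.  50.] [-34.  23.  82.]
side post -1 65 [-37.  -30.6  64.2] [-51. -35.  50.] [-21. -23.  81.]
side fin 42 [40.5 -4.  49.1] [22.5 -9.3 43.1] [61.8  5.1 53.2]
side panel 33 [-11.2 -27.4  31.1] slope [ 0.188 -6.032] [-23.8 -49.3  28.7] [-3.2 15.5 34.4]
[-53.38637243  13.80067724  13.95500892] [-0.00948886  0.00222867 -0.9999525 ]
```

Pad friction against the posts' inward slip is wasting force. Closing the jaw while pushing should make that friction help.

Request:
drive_tool(
  motion=[
    {"tx": 0,"ty": 0,"tz": 0,"wx": 0,"wy": 0,"wz": 0,"jaw": 33},
    {"tx": 0,"ty": 0,"tz": 0,"wx": 0,"wy": 0,"wz": 0,"jaw": 31},
    {"tx": 0,"ty": 0,"tz": 0,"wx": 0,"wy": 0,"wz": 0,"jaw": 29},
  ],
  newtons=60,
)

```text
time: 35.05
eef_pos: [0.5384, 0.1377, 0.0335]
tcp_rot: [[-0.988, 0.154, 0.003], [0.154, 0.988, -0.001], [-0.003, -0.0, -1.0]]
ft_force: [-34.8, 12.1, -1.4]
width: 0.0287
finger_force: 39.7
```

```bash
python3 -c "
from look import *
look('u'); s=sense(); print(s['ft_force'],s['tcp_rot'][:,2])"
```

```text
tcp [-31.3   0.1] 0.0335 w 0.028664611406408993 t 35.05
top panel 6 [  9.9 -42.2  30.1] slope [ -0.929 -29.334] [  1.7 -46.4  28.3] [ 14.3 -34.8  32.4]
side post 1 23 [-42.   14.3  67.6] [-45.  11.  51.] [-37.  22.  84.]
side post -1 70 [-28.2 -27.4  65.7] [-44. -33.  51.] [-13. -17.  83.]
side fin 43 [42.3 -4.4 49.3] [ 23.5 -10.1  43. ] [62.5  4.2 54.7]
side panel 34 [-10.1 -29.8  31.3] slope [ 0.155 -5.528] [-23.7 -49.5  28.1] [-1.9 -0.2 36.7]
[-35.79450163  11.86060189  -0.42394731] [ 2.74135728e-03 -3.19351777e-04 -9.99996191e-01]
```

That worked: 7 mm of travel with the force down to 35 N. Continuing.

Request:
drive_tool(
  motion=[
    {"tx": -2,"ty": 0,"tz": 0,"wx": 0,"wy": 0,"wz": 0,"jaw": 28},
    {"tx": -4,"ty": 0,"tz": 0,"wx": 0,"wy": 0,"wz": 0,"jaw": 27},
    {"tx": -6,"ty": 0,"tz": 0,"wx": 0,"wy": 0,"wz": 0,"jaw": 26},
  ],
  newtons=60,
)

```text
time: 35.45
eef_pos: [0.5495, 0.1371, 0.0344]
tcp_rot: [[-0.988, 0.154, 0.012], [0.154, 0.988, 0.001], [-0.011, 0.002, -1.0]]
ft_force: [-21.7, 10.8, -14.2]
width: 0.026
finger_force: 16.2
```

Request:
drive_tool(
  motion=[
    {"tx": -2,"ty": 0,"tz": 0,"wx": 0,"wy": 0,"wz": 0,"jaw": 26},
    {"tx": -4,"ty": 0,"tz": 0,"wx": 0,"wy": 0,"wz": 0,"jaw": 26},
  ],
  newtons=60,
)

```text
time: 35.65
eef_pos: [0.5503, 0.1369, 0.0343]
tcp_rot: [[-0.988, 0.153, 0.006], [0.153, 0.988, 0.001], [-0.005, 0.002, -1.0]]
ft_force: [-37.1, 13.9, 1.6]
width: 0.0262
finger_force: 23.8
```

```bash
python3 -c "
from look import *
look('v'); s=sense(); print(s['ft_force'],s['tcp_rot'][:,2])"
```

```text
tcp [-19.5   1.2] 0.0343 w 0.026236272406259704 t 35.65
side post 1 22 [-29.   12.2  67.9] [-33.  10.  51.] [-25.  24.  84.]
side post -1 67 [-17.9 -25.9  63.8] [-33. -31.  50.] [ -4. -16.  80.]
side fin 45 [50.3 -4.  49.5] [ 30.9 -10.   43.2] [69.6  4.4 54.9]
side panel 29 [ -3.1 -33.   31.9] slope [ 0.09  -0.127] [-10.6 -48.   28.3] [  4.3 -15.   36.6]
[-33.07059787  13.53616645  -0.7058753 ] [ 0.00579223  0.00125092 -0.99998244]
```

Request:
drive_tool(
  motion=[
    {"tx": -3,"ty": 0,"tz": 0,"wx": 0,"wy": 0,"wz": 0,"jaw": 26},
    {"tx": -7,"ty": 0,"tz": 0,"wx": 0,"wy": 0,"wz": 0,"jaw": 26},
    {"tx": -7,"ty": 0,"tz": 0,"wx": 0,"wy": 0,"wz": 0,"jaw": 26},
  ],
  newtons=60,
)

```text
time: 36.05
eef_pos: [0.5505, 0.1368, 0.0342]
tcp_rot: [[-0.989, 0.151, -0.006], [0.151, 0.989, 0.003], [0.006, 0.002, -1.0]]
ft_force: [-49.7, 15.2, 14.0]
width: 0.0257
finger_force: 31.1
```

```bash
python3 -c "
from look import *
look('w'); s=sense(); print(s['ft_force'],s['tcp_rot'][:,2])"
```

```text
tcp [-19.3   1.1] 0.0342 w 0.025730499946816757 t 36.05
side post 1 24 [-28.2  13.1  70.5] [-32.  10.  51.] [-25.  24.  86.]
side post -1 68 [-17.  -25.4  65.9] [-32. -31.  51.] [  1. -16.  84.]
side fin 47 [49.9 -4.1 49.1] [30.5 -9.4 43.1] [69.6  3.8 53.7]
side panel 25 [ -3.6 -34.9  31.6] slope [-0.038 -4.974] [-10.8 -48.4  28.4] [  3.9 -22.3  35.1]
[-49.36101213  14.61098399  14.20551251] [-0.00534812  0.00280469 -0.99998177]
```

The push is at a firm stop: 50 N with no motion, and the board's fin has come 14 mm to home. I'll back off and check both levers.

Request:
drive_tool(
  motion=[
    {"tx": 15,"ty": 0,"tz": 4,"wx": 0,"wy": 1,"wz": 0,"jaw": 26},
    {"tx": 30,"ty": 0,"tz": 4,"wx": 0,"wy": 2.6,"wz": 0,"jaw": 26},
    {"tx": 50,"ty": 0,"tz": 4,"wx": 0,"wy": 2.6,"wz": 0,"jaw": 20},
    {"tx": 70,"ty": 0,"tz": 4,"wx": 0,"wy": 2.6,"wz": 0,"jaw": 0},
    {"tx": 90,"ty": 0,"tz": 4,"wx": 0,"wy": 2.6,"wz": 0,"jaw": 0},
  ],
  newtons=20,
)

```text
time: 36.65
eef_pos: [0.4906, 0.1457, 0.0345]
tcp_rot: [[-0.987, 0.16, 0.002], [0.16, 0.987, 0.0], [-0.002, 0.0, -1.0]]
ft_force: [-0.6, 0.2, 0.2]
width: -0.0002
finger_force: 0.0
```

```bash
python3 -c "
from look import *
capture('side'); look('x'); s=sense(); print(s['ft_force'],s['tcp_rot'])"
```

```text
tcp [-84.3  -0.1] 0.0338 w 0.0002508957681083415 t 36.7
top post -1 7 [ -6.5 -24.2  69.2] [ -9. -25.  51.] [ -1. -21.  82.]
top fin 2 [71.5 -3.3 49.8] [70.6 -3.3 47.1] [72.4 -3.3 52.6]
top panel 37 [ -0.7 -36.4  32.9] slope [-0.031 -1.804] [ -8.1 -49.6  28.7] [ 10.  -20.1  36.8]
side post 1 28 [-7.1 15.4 67.1] [-11.  10.  52.] [-0. 25. 82.]
side post -1 26 [ -6.8 -26.5  69.1] [-10. -30.  50.] [ -3. -14.  80.]
side fin 47 [50.8 -3.8 48.9] [30.2 -9.8 43.3] [70.9  3.2 53.9]
side panel 45 [ -4.1 -13.9  31.2] slope [-0.053 -4.802] [-11.6 -48.6  28.1] [ 4.9 47.9 36.8]
[ 0.68450789  0.15664218 -0.40450848] [[-9.87311620e-01  1.58793623e-01  5.91524516e-04]
 [ 1.58793554e-01  9.87311795e-01 -1.61778432e-04]
 [-6.09708515e-04 -6.57954456e-05 -9.99999812e-01]]
```

Both posts are symmetric at the closed position. As a check I'll press each lever singly against its stop.

Request:
drive_tool(
  motion=[
    {"tx": -10,"ty": 20,"tz": 0,"wx": 0,"wy": 0,"wz": 0,"jaw": 0},
    {"tx": -30,"ty": 25,"tz": 0,"wx": 0,"wy": 0,"wz": 0,"jaw": 0},
    {"tx": -48,"ty": 25,"tz": 0,"wx": 0,"wy": 0,"wz": 0,"jaw": 0},
    {"tx": -60,"ty": 25,"tz": 0,"wx": 0,"wy": 0,"wz": 0,"jaw": 0},
    {"tx": -66,"ty": 25,"tz": 0,"wx": 0,"wy": 0,"wz": 0,"jaw": 0},
  ],
  newtons=20,
)

```text
time: 37.3
eef_pos: [0.5531, 0.1606, 0.0332]
tcp_rot: [[-0.987, 0.159, -0.014], [0.159, 0.987, 0.003], [0.014, 0.001, -1.0]]
ft_force: [-27.5, 3.8, 17.7]
width: -0.0003
finger_force: 14.1
```

Request:
drive_tool(
  motion=[
    {"tx": -4,"ty": 0,"tz": -1,"wx": 0,"wy": -0.5,"wz": 0,"jaw": 0},
    {"tx": -8,"ty": 0,"tz": -1,"wx": 0,"wy": -1,"wz": 0,"jaw": 0},
    {"tx": -12,"ty": 0,"tz": -2,"wx": 0,"wy": -1,"wz": 0,"jaw": 0},
    {"tx": -12,"ty": 0,"tz": -2,"wx": 0,"wy": -1,"wz": 0,"jaw": 0},
  ],
  newtons=20,
)

```text
time: 37.7
eef_pos: [0.5534, 0.1603, 0.033]
tcp_rot: [[-0.988, 0.156, -0.015], [0.156, 0.988, 0.002], [0.015, -0.0, -1.0]]
ft_force: [-40.6, 8.4, 23.1]
width: -0.0001
finger_force: 20.7
```

```bash
python3 -c "
from look import *
s=sense(); print(tof(s['eef_pos']),s['eef_pos'][2],s['ft_force'],s['tcp_rot'][:,2])"
```

```text
[-20.08246717  24.7748798 ] 0.03296240981445424 [-40.58181615   8.37371851  23.05243134] [-0.01525569  0.00227329 -0.99988104]
```

Request:
drive_tool(
  motion=[
    {"tx": 15,"ty": 0,"tz": 2,"wx": 0,"wy": 1,"wz": 0,"jaw": 0},
    {"tx": 30,"ty": 0,"tz": 2,"wx": 0,"wy": 1,"wz": 0,"jaw": 0},
    {"tx": 42,"ty": -18,"tz": 2,"wx": 0,"wy": 1,"wz": 0,"jaw": 0},
    {"tx": 42,"ty": -48,"tz": 2,"wx": 0,"wy": 1,"wz": 0,"jaw": 0},
    {"tx": 30,"ty": -50,"tz": 2,"wx": 0,"wy": 1,"wz": 0,"jaw": 0},
  ],
  newtons=20,
)

```text
time: 38.2
eef_pos: [0.5329, 0.1111, 0.0337]
tcp_rot: [[-0.987, 0.162, -0.001], [0.162, 0.987, -0.001], [0.001, -0.001, -1.0]]
ft_force: [-0.2, 1.0, -0.1]
width: 0.0001
finger_force: 0.0
```

Request:
drive_tool(
  motion=[
    {"tx": -6,"ty": 0,"tz": 0,"wx": 0,"wy": 0,"wz": 0,"jaw": 0},
    {"tx": -12,"ty": 0,"tz": 0,"wx": 0,"wy": 0,"wz": 0,"jaw": 0},
    {"tx": -18,"ty": 0,"tz": -1,"wx": 0,"wy": -0.5,"wz": 0,"jaw": 0},
    {"tx": -24,"ty": 0,"tz": -2,"wx": 0,"wy": -1,"wz": 0,"jaw": 0},
    {"tx": -27,"ty": 0,"tz": -2,"wx": 0,"wy": -1,"wz": 0,"jaw": 0},
  ],
  newtons=20,
)

```text
time: 38.7
eef_pos: [0.5458, 0.112, 0.0332]
tcp_rot: [[-0.988, 0.156, -0.009], [0.156, 0.988, 0.002], [0.009, 0.0, -1.0]]
ft_force: [-37.7, 6.1, 29.2]
width: -0.0004
finger_force: 19.6
```

```bash
python3 -c "
from look import *
s=sense(); print(tof(s['eef_pos']),s['eef_pos'][2],s['ft_force'],s['tcp_rot'][:,2])"
```

```text
[-19.94925252 -24.1167572 ] 0.03324720992898196 [-37.72897894   6.10906147  29.16454322] [-0.00913576  0.00180968 -0.99995663]
```

Both levers are firmly at their stops, at equal x (-20.1 and -19.9). I'll retreat, lift, and do a last check.

Request:
drive_tool(
  motion=[
    {"tx": 15,"ty": 0,"tz": 2,"wx": 0,"wy": 1,"wz": 0,"jaw": 0},
    {"tx": 35,"ty": 0,"tz": 2,"wx": 0,"wy": 1,"wz": 0,"jaw": 0},
    {"tx": 60,"ty": 0,"tz": -5,"wx": 0,"wy": 1,"wz": 0,"jaw": 0},
    {"tx": 90,"ty": 0,"tz": -40,"wx": 0,"wy": 1,"wz": 0,"jaw": 0},
    {"tx": 110,"ty": 0,"tz": -80,"wx": 0,"wy": 1,"wz": 0,"jaw": 0},
  ],
  newtons=20,
)

```text
time: 39.2
eef_pos: [0.4478, 0.1274, 0.1132]
tcp_rot: [[-0.987, 0.158, -0.004], [0.158, 0.987, -0.0], [0.004, -0.001, -1.0]]
ft_force: [1.4, 0.2, -0.3]
width: 0.0001
finger_force: 0.0
```

Request:
drive_tool(
  motion=[
    {"tx": 10,"ty": 0,"tz": -30,"wx": 0,"wy": 0,"wz": 0,"jaw": 20},
    {"tx": 10,"ty": 0,"tz": -50,"wx": 0,"wy": 0,"wz": 0,"jaw": 40},
    {"tx": 10,"ty": 0,"tz": -50,"wx": 0,"wy": 0,"wz": 0,"jaw": 40},
    {"tx": 10,"ty": 0,"tz": -50,"wx": 0,"wy": 0,"wz": 0,"jaw": 40},
  ],
  newtons=20,
)

```text
time: 39.6
eef_pos: [0.4414, 0.1289, 0.164]
tcp_rot: [[-0.987, 0.158, 0.002], [0.158, 0.987, 0.0], [-0.002, 0.001, -1.0]]
ft_force: [-1.4, -0.1, -0.9]
width: 0.04
finger_force: 0.0
```

Run:
```python
from look import *
look('z'); s=sense(); print(s['ft_force'])
# bystanders moved? changed pixels outside frame/board/arm in side view
a=np.load('side0.npz')['p'].astype(int); b=np.load('side_z.npz')['p'].astype(int)
m=(abs(a-b).max(2)>60).astype(np.uint8); n,l,st,c=cv2.connectedComponentsWithStats(m)
print([(st[i].tolist()) for i in range(1,n) if st[i,4]>25])
```

```text
tcp [-125.7  -24.1] 0.164 w 0.04004188971793243 t 39.6
top panel 16 [  1.8 -45.2  31.4] slope [ 0.63  30.249] [ -6.5 -49.6  28.9] [ 14.1 -40.6  36.3]
side post 1 26 [-7.2 15.1 67.6] [-11.  11.  52.] [-1. 24. 81.]
side post -1 26 [ -7.1 -26.1  67. ] [-11. -30.  52.] [ -3. -16.  81.]
side fin 44 [50.6 -4.2 48.8] [ 30.2 -10.2  43. ] [70.1  3.9 53.8]
side panel 44 [ -4.  -12.6  31.3] slope [-0.066 -4.807] [-10.9 -49.5  28.1] [ 4.8 49.2 36. ]
[-0.35318099 -0.04499707 -0.48968883]
[[0, 0, 31, 141, 1850], [8, 0, 67, 113, 3044], [159, 0, 65, 165, 4206], [0, 141, 36, 19, 164], [60, 170, 24, 52, 713], [53, 174, 4, 13, 30], [243, 175, 39, 24, 393], [240, 191, 4, 13, 46], [1, 194, 40, 20, 66], [36, 199, 14, 11, 73], [286, 241, 18, 30, 67], [294, 244, 9, 10, 43], [317, 245, 12, 17, 111], [298, 257, 10, 10, 53]]
```

Only the arm, the board, the levers and the empty old board spot have changed. The board is home, the levers are closed and the gripper is clear, so I'm handing in.

```bash
python3 -c "
from bench import *
print(job_done())"
```

```text
the job is handed in; nothing more can be done
None
```

The smallest board was laid on the runners and slid to the socket at about 5 N; both levers are closed on their stops and drove it home, the other things measured unmoved, and the job was handed in at about 40 s with the gripper clear, though its result was not shown.

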